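Set out the blanks for drilling

ROBOT

A 6-joint arm with a two-finger parallel gripper is mounted at the origin on the work surface. World frame = base frame: x ahead of the robot, y to its left, z up, the work surface at z = 0. Lengths are in m, angles in degrees, forces in N, time in s.
With the tool pointing down it reaches from about 0.4 to 0.825 m from the base axis. Payload 7 kg.
Tool frame: the origin (TCP) lies on the mounting face of the last link; the fingertips stand 178 mm ahead of it and the grasp point (between the pads) lies 159 mm ahead of it (ctrl.tip_extent is the distance from the TCP to the fingertips, in m); z points along the fingers, y is the direction in which the jaws open and shut (so a half turn about z gives the same grasp; the last joint's range is limited). The gripper opens to 88 mm and grips with 3 to 60 N. Pads are 19 mm wide; open, the fingers measure 130 mm over their backs; the gripper's body (78 mm by 193 mm) begins 47 mm behind the grasp point.
Start: joints at [89.846, 20.546, 0.682, 0, -70.136, -16.507], TCP at [0.194, 0.647, 0.405] pointing down, gripper open.
Joint ranges: [-176.03, 176.03], [-82.01, 121.73], [-58.28, 71.71], [-173.87, 95.51], [-174.79, -0.11], [-173.66, 173.66]. Speed limits (degrees/s): [136.94, 136.94, 172.46, 180, 180, 180].

INTERFACE

Orientations are given as [roll, pitch, yaw] about the fixed x, y, z axes, in that order (R = Rz(yaw) Ry(pitch) Rx(roll)).
In Python, from plant import ctrl gives the robot as it stands. The module is installed in compiled form; this text tells all that it offers.
- The arm moves only by the tool carry_out, never from a script. Its argument "moves" is text: rows parted by semicolons, each of 7 numbers parted by spaces: the finger opening in m, from 0 to 0.0876, then the shift along the tool's x, y, z in m, then the turn, a rotation vector about the tool's x, y, z in rad. A call has 1 to 20 rows; each row is the pose to reach, as a shift and turn from the pose commanded when the call began, along the tool's axes at that moment; what a row does not reach only later rows make up. A row lasts 1/10 s, in which the tool goes at most 50 mm and 8.59 degrees, less where a joint would pass 70% of its speed; a pose out of reach is approached as far as the arm can. A call with a gripper value outside its range is refused whole. The fingers move at their own pace and stop on an object; the grip force is fixed at half the most. Time passes only in rows, so rows that repeat a pose let the fingers close. It gives the time, the measured TCP pose, the force and the opening at its end, in the units of the state.
- ctrl.get_obs(): the state, without advancing time (a new reading comes with each control period).
- ctrl.snapshot(name): name is "scene" or "top"; returns a dict with "image" (420x560x3 uint8, red, green, blue), "K" (3x3 intrinsics, pixels), "k1" (the pictures are not rectified: a ray, as slopes to the right and down, at radius r is drawn at 1 + k1 r^2 times it, then the intrinsics apply), "R" (3x3) and "t" (3): a world point X has camera coordinates R X + t. Camera axes: x right, y down, z forward; pixel columns grow to the right and rows downward; lengths in m; the calibration is good to about 2 mm. A picture is of the moment at which its call begins. There is no depth.
- ctrl.close_job(): hands the job in, once; it reports no verdict.
Trained networks look in a picture, given as the dict that the camera call returned (one of the last four; its "shot" number tells which), for a name from the list of things; names that differ only in an ending like _2 or _b are one class to them, and where a whole thing is asked for, a point or a joint stands for the part that bears it (a point fixed in the world has none). Each returns a list of dicts, best first, with "confidence" (0 to 1); they miss things now and then, are a little off and sometimes report something else, mostly with a low value. They report only what shows in the picture. A call takes as long as a camera call. They do not tell look-alikes from the thing itself.
- ctrl.recognise(picture, label): "extent" ([left, top, right, bottom] in pixels, round what is visible of it).
- ctrl.trace(picture, label): "region" (420x560 bool, what is visible of it) and "extent" ([left, top, right, bottom] in pixels, round what is visible of it).
- ctrl.mark_of(picture, label): "at" ([row, column] in pixels: a listed point, or the origin of a listed thing).
The state is a dict: "clock": time; "joint_pos": joint angles; "qvel": joint speeds; "tau": joint torques, N m; "tool_pos": TCP position; "orientation": TCP orientation; "force": force on the tool from outside, world axes, zero at the start; "moment": the same for the moment, N m; "opening": finger opening in m.
Only numpy, scipy, OpenCV 4.12 (cv2) and the standard library are available. Lean on these libraries where they do the work, as an engineer would, in place of code of your own. Each camera call takes 0.05 s, during which the arm holds its last target.

TASK

Set out the blanks for drilling. On the steel bench block build the drilling stack: the plywood backing board on the block, the bone lozenge on top of the board and the brass guide plate on top of the lozenge, each lying flat, centred on the one below and lengthwise along it. Stand the bone slab upright on the bed of the vice, midway between the jaws and parallel to them with its ends even with theirs, and lay the black eight-sided bar in the V of the V-block, seated along the V with equal overhang at both ends.

Things in the scene. Friction and masses are not known exactly. Their poses are not given: they have to be found in the camera images.
- bench_block: plain bright steel bench block, fixed: 104 mm (its x) by 72 mm (its y) by 24 mm high, flat top; origin at the centre of its underside, z up
- v_block: dark steel V-block, fixed: 72 mm long (its x) by 52 mm wide (its y) by 40 mm high; a 90 degree V, 22 mm wide and 11 mm deep, runs along its x through the middle of the top, open at both ends; origin at the centre of its underside, z up. The horn bar, seated with two of its sloping sides on the V, has its centre 46 mm above this origin and stands 18 mm above the shoulders of the block
- vice: small grey drill vice, fixed, about 130 mm by 92 mm: the flat bed between the jaws is 16 mm above the bench, the two jaws are 62 mm wide (along its y), rise to 34 mm above the bench and stand 34 mm apart (along its x, from -17 to +17 mm); the screw with its cross handle points to its -x, and nothing of it is higher than 34 mm. Origin midway between the jaws, at bench height, z up. The jaws do not move
- backing_board: loose rectangular plywood board 80 mm (its x) by 50 mm (its y) by 10 mm thick, about 26 g; origin at the centre of its underside, z up
- lozenge: loose bone pendant blank, a pale lozenge 60 mm long (its x) by 34 mm wide (its y) by 10 mm thick with an engraved star on top, about 24 g; its two blunt corners (at +y and -y) are cut to parallel flats 14 mm long, 34 mm apart, where it is best gripped; origin at the centre of its underside, z up
- guide_plate: loose rectangular brass drill guide plate 64 mm (its x) by 36 mm (its y) by 8 mm thick, about 140 g, with two steel bushings (11 mm across, standing 3 mm proud) on its top, 21 mm either side of the middle along x; origin at the centre of its underside, z up
- slab: loose pale bone slab standing on its long edge: 60 mm long (its x), 16 mm thick (its y), 34 mm high, about 62 g, with two pencilled crosses on the top edge; origin at the centre of its underside, z up
- horn_bar: loose black eight-sided horn bar lying on one of its sides, 84 mm long (its x), 24 mm across flats, about 52 g; origin at its very centre (12 mm above the bench as it lies)
Mind the look-alikes: they are no part of the job. Leave any red look-alike of the lozenge alone.

How it is judged:
By the outcome, as a careful person would: the job done as asked, in the order asked, and still so for the second after the job is handed in, with the robot touching nothing.
It also fails if it takes over 112 s, if anything falls off the work surface, if the arm or the gripper's body presses on something with over 40 N, if the wrist force passes 120 N, or if a joint passes its speed limit or range.

## Working session

There is one attempt and no reset: what is moved stays moved. The work goes in short steps, Python scripts to look and compute and a tool call to move; the robot and the scene stay as the last step left them, time stands still between calls to the robot, and variables do not carry over. Pictures are saved under pics/ and viewed, and the job is handed in when it is done.

Besides the shell and the picture viewer there is one more tool, called after "Request:" as a command line: name --argument value ..., lists and objects as JSON in quotes. carry_out: Moves the arm, as the interface text tells. Its arguments: {"type":"object","properties":{"moves":{"type":"string"}},"required":["moves"]}

```bash
mkdir -p pics; ls
python3 - <<'E'
from plant import ctrl
import cv2
print(ctrl.get_obs(), ctrl.tip_extent)
for n in ("scene","top"):
    p=ctrl.snapshot(n)
    cv2.imwrite(f"pics/{n}0.png",p["image"][:,:,::-1])
    print(n,p["K"],p["k1"],p["R"],p["t"])
    for l in "bench_block v_block vice backing_board lozenge guide_plate slab horn_bar".split():
        for d in ctrl.trace(p,l)[:4]: print(l,round(d["confidence"],2),d["extent"],d["region"].sum())
        print("   mark",[(round(d["confidence"],2),[round(float(v),1) for v in d["at"]]) for d in ctrl.mark_of(p,l)][:4])
E
```

```text
pics
{'clock': 0.0, 'joint_pos': array([ 8.98468304e+01,  2.05921240e+01,  6.34215504e-01, -1.89802805e-02,
       -7.01341715e+01, -1.65073293e+01]), 'qvel': array([ 0.03143396,  0.02707066, -0.08703414, -0.04814814,  0.01438234,
       -0.07380985]), 'tau': array([ 1.81636486e-03, -5.82715094e+01,  2.93042368e+01,  6.99685916e+00,
        6.86911939e-03, -1.71038846e-04]), 'tool_pos': array([0.19346666, 0.6464905 , 0.4037216 ]), 'orientation': array([ 1.79906645e+02, -9.05863032e-03, -1.66669557e+01]), 'force': array([-0.49318314, -0.61178883,  0.68255346]), 'moment': array([0.01222964, 0.00068416, 0.03448142]), 'opening': 0.08794922868335395} 0.1781
scene [[381.88020923   0.         272.90361298]
 [  0.         381.88020923 209.53540839]
 [  0.           0.           1.        ]] -0.03287873164118851 [[ 0.7651135   0.64366369 -0.01727366]
 [ 0.31811819 -0.40119432 -0.85897842]
 [-0.55982332  0.65172092 -0.51172032]] [-0.36818886 -0.11508186  1.05226012]
bench_block 0.73 [94.9, 277.6, 165.0, 344.9] 2971
bench_block 0.19 [292.8, 187.5, 316.4, 207.0] 433
   mark [(0.82, [312.1, 132.2
[... 1204 characters left out ...]
 [(0.85, [218.5, 433.3])]
v_block 0.67 [187.2, 208.4, 227.4, 253.5] 906
v_block 0.59 [255.4, 133.1, 287.9, 173.1] 994
   mark [(0.64, [154.7, 270.4])]
   mark [(0.58, [243.1, 122.9])]
backing_board 0.61 [190.3, 208.6, 229.0, 252.4] 872
   mark [(0.7, [227.5, 208.6])]
lozenge 0.94 [159.0, 300.0, 181.2, 318.4] 376
lozenge 0.68 [273.1, 214.0, 288.7, 240.0] 298
lozenge 0.52 [268.1, 259.1, 288.3, 287.2] 323
   mark [(0.82, [132.2, 319.0]), (0.81, [311.3, 169.9]), (0.62, [229.5, 281.5]), (0.51, [268.8, 277.0])]
guide_plate 0.81 [161.2, 145.7, 184.7, 172.6] 494
   mark [(0.88, [161.5, 172.7])]
slab 0.75 [341.4, 208.0, 362.4, 237.8] 257
   mark [(0.8, [223.9, 348.6])]
   mark [(0.9, [155.5, 373.8])]
```

Run:
```python
import cv2
for n in ("scene","top"):
    im=cv2.imread(f"pics/{n}0.png"); cv2.imwrite(f"pics/{n}0b.png",cv2.resize(im,(800,600),interpolation=cv2.INTER_CUBIC))
```

```text
(no output)
```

View pics/scene0b.png

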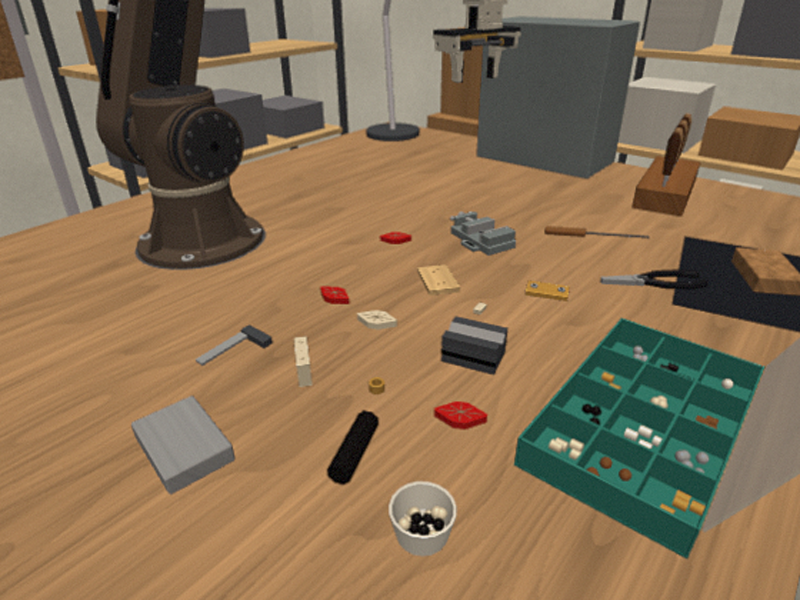

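View pics/top0b.png

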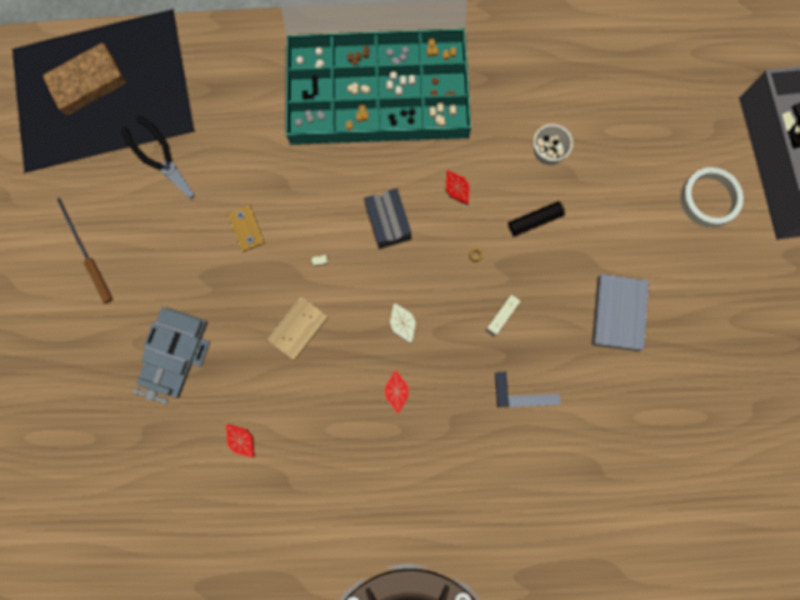

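The bone lozenge is the pale one (top picture, about (282,225) in original pixels). The three red ones at (168,308), (278,274) and (320,131) are look-alikes. I'll zoom in to confirm this and to measure.

```bash
cat > h.py <<'E'
import numpy as np, cv2
from scipy.spatial.transform import Rotation as Rn
def proj(p,X):
    X=np.asarray(X,float).reshape(-1,3)
    r,_=cv2.Rodrigues(p["R"]); 
    return cv2.projectPoints(X,r,p["t"],p["K"],np.array([p["k1"],0,0,0.]))[0].reshape(-1,2)
def unproj(p,uv,z):
    n=cv2.undistortPoints(np.array(uv,float).reshape(-1,1,2),p["K"],np.array([p["k1"],0,0,0.])).reshape(-1,2)
    d=np.c_[n,np.ones(len(n))]@p["R"]; c=-p["R"].T@p["t"]
    return c+d*((z-c[2])/d[:,2])[:,None]
def crop(im,x0,y0,x1,y1,s): return cv2.resize(im[y0:y1,x0:x1],None,fx=s,fy=s,interpolation=cv2.INTER_CUBIC)
E
python3 - <<'E'
from h import *
from plant import ctrl
import pickle
P={n:ctrl.snapshot(n) for n in("top","scene")}
P2=[ctrl.snapshot("top") for _ in range(2)]
pickle.dump(P,open("P0.pkl","wb"))
print(np.abs(P["top"]["image"].astype(float)-P2[0]["image"]).mean())
im=P["top"]["image"][:,:,::-1]
cv2.imwrite("pics/c1.png",crop(im,80,130,240,250,5))
cv2.imwrite("pics/c2.png",crop(im,240,110,400,230,5)); 
cv2.imwrite("pics/c3.png",crop(im,260,150,460,290,4))
for n,uv,z in [("board",(208,229),.01),("loz",(281,225),.01),("plate",(172,160),.008),("slab",(352,220),.034),("bar",(375,153),.02),("bench",(435,218),.024),("vb",(271,152),.04),("vice",(123,243),.03)]:
    w=unproj(P["top"],uv,z)[0]; print(n,w.round(4),np.hypot(*w[:2]).round(3))
E
```

```text
0.6216383219954649
board [0.4565 0.1459 0.01  ] 0.479
loz [ 0.4594 -0.0056  0.01  ] 0.459
plate [0.6094 0.2234 0.008 ] 0.649
slab [ 0.4602 -0.1497  0.034 ] 0.484
bar [ 0.6047 -0.2101  0.02  ] 0.64
bench [ 0.4595 -0.323   0.024 ] 0.562
vb [0.6083 0.0097 0.04  ] 0.608
vice [0.4305 0.3168 0.03  ] 0.535
```

View pics/c1.png

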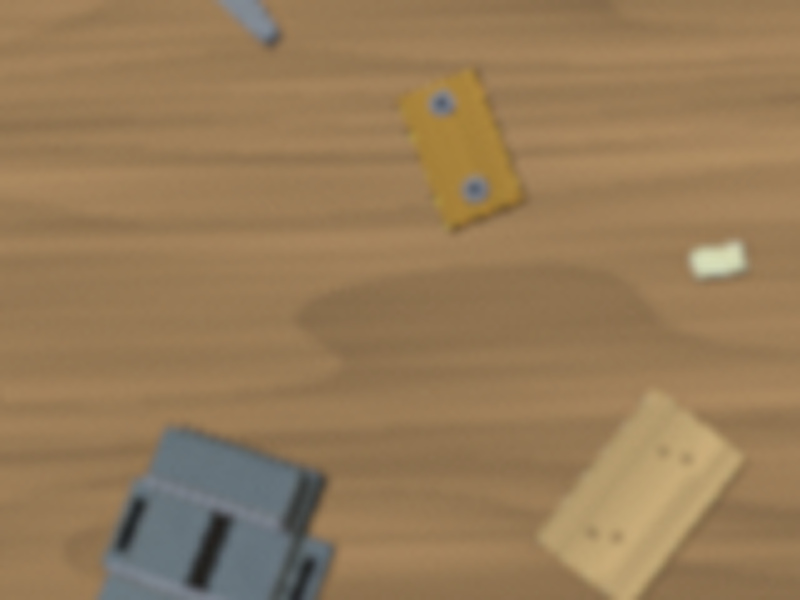

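View pics/c3.png

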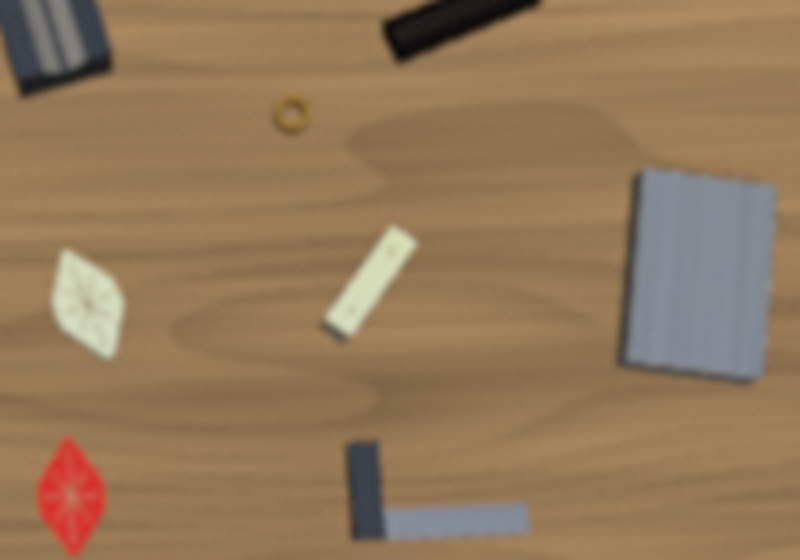

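Run:
```python
from h import *
import pickle
P=pickle.load(open("P0.pkl","rb"))
a=crop(P["top"]["image"][:,:,::-1],88,208,152,288,7)
b=crop(P["scene"]["image"][:,:,::-1],308,140,368,184,6)
o=np.zeros((600,800,3),np.uint8); o[:560,:448]=a; o[:264,448:448+352]=b[:,:352]; cv2.imwrite("pics/v.png",o)
```

```text
(no output)
```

View pics/v.png

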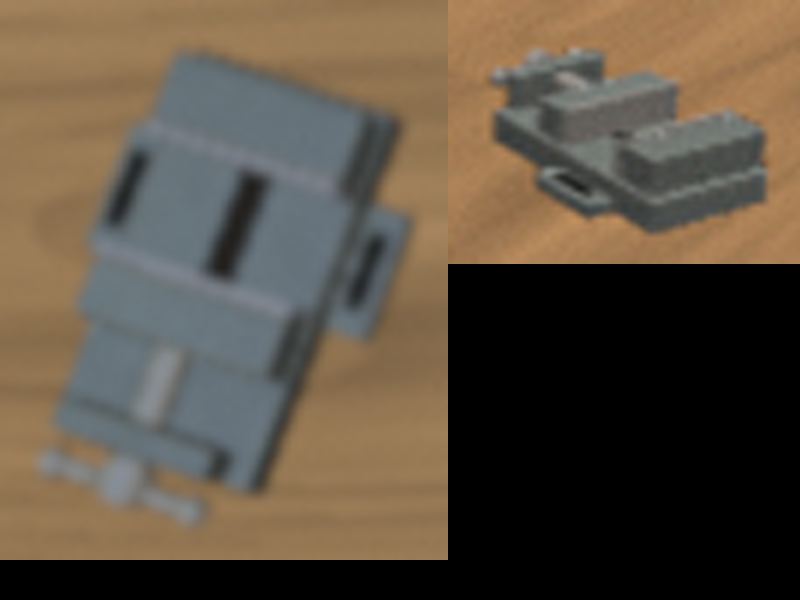

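```bash
cat > fit.py <<'E'
from h import *
from scipy.optimize import minimize
def box(a,b,z0,z1,x0=0,y0=0):
    return [(x0+sx*a/2,y0+sy*b/2,z) for sx in(-1,1) for sy in(-1,1) for z in(z0,z1)]
oct_=[(12/np.cos(np.pi/8)*np.cos(np.pi/8+k*np.pi/4),12/np.cos(np.pi/8)*np.sin(np.pi/8+k*np.pi/4)) for k in range(8)]
M={"bench":[box(104,72,0,24)],"vb":[box(72,52,0,40)],"board":[box(80,50,0,10)],
"loz":[[(x,y,z) for x,y in[(30,0),(-30,0),(7,17),(7,-17),(-7,17),(-7,-17)] for z in(0,10)]],
"plate":[box(64,36,0,8)],"slab":[box(60,16,0,34)],
"bar":[[(sx*42,y,z+12) for sx in(-1,1) for y,z in oct_]]}
INIT={"board":(.4565,.1459,-39.5),"loz":(.4594,-.0056,22.6),"plate":(.6094,.2234,21),"slab":(.4602,-.1497,-35),"bar":(.6047,-.2101,-68),"bench":(.4595,-.323,-5.4),"vb":(.6083,.0097,14.6)}
S=4
def verts(name,q,z=0):
    c,s=np.cos(np.radians(q[2])),np.sin(np.radians(q[2]))
    return [np.array([(q[0]+(c*x-s*y)/1e3,q[1]+(s*x+c*y)/1e3,z+h/1e3) for x,y,h in part]) for part in M[name]]
def mask(p,name,q,roi,z=0,sub=(0,0)):
    x0,y0,x1,y1=roi; m=np.zeros(((y1-y0)*S,(x1-x0)*S),np.uint8)
    for v in verts(name,q,z):
        uv=(proj(p,v)+sub-[x0,y0]+.5)*S-.5
        h=cv2.convexHull(uv.astype(np.float32))
        cv2.fillConvexPoly(m,np.round(h*64).astype(np.int32),255,cv2.LINE_AA,6)
    return m
def observed(p,name,q,z=0,pad=9):
    uv=np.vstack([proj(p,v) for v in verts(name,q,z)]); 
    x0,y0=np.floor(uv.min(0)-pad).astype(int); x1,y1=np.ceil(uv.max(0)+pad).astype(int)
    roi=(max(x0,0),max(y0,0),min(x1,560),min(y1,420)); x0,y0,x1,y1=roi
    im=cv2.resize(np.ascontiguousarray(p["image"][y0:y1,x0:x1,::-1]),None,fx=S,fy=S,interpolation=cv2.INTER_CUBIC)
    m=mask(p,name,q,roi,z); k=lambda n:np.ones((n,n),np.uint8)
    g=np.full(m.shape,cv2.GC_BGD,np.uint8)
    g[cv2.dilate((m>128)*np.uint8(1),k(31))>0]=cv2.GC_PR_BGD
    g[m>128]=cv2.GC_PR_FGD
    g[cv2.erode((m>128)*np.uint8(1),k(17))>0]=cv2.GC_FGD
    cv2.setRNGSeed(1)
    cv2.grabCut(im,g,None,np.zeros((1,65)),np.zeros((1,65)),6,cv2.GC_INIT_WITH_MASK)
    o=((g==1)|(g==3)).astype(np.uint8)
    n,l,st,_=cv2.connectedComponentsWithStats(o); o=(l==1+np.argmax(st[1:,4]))
    return roi,o,im
def fit(ps,name,q,z=0,dbg=None):
    q=np.array(q,float)
    for it in range(2):
        ob=[observed(p,name,q,z) for p in ps]
        def cost(d):
            qq=q+d*[1e-3,1e-3,1]
            return sum(np.abs(mask(p,name,qq,roi,z)/255.-o).sum()/o.sum() for p,(roi,o,_) in zip(ps,ob))
        r=minimize(cost,np.zeros(3),method="Nelder-Mead",options=dict(initial_simplex=[[0,0,0],[4,0,0],[0,4,0],[0,0,5]],xatol=.02,fatol=1e-5))
        q=q+r.x*[1e-3,1e-3,1]
    if dbg:
        for i,(p,(roi,o,im)) in enumerate(zip(ps,ob)):
            im=im.copy(); c,_=cv2.findContours(o.astype(np.uint8),0,1); cv2.drawContours(im,c,-1,(255,0,255),1)
            c,_=cv2.findContours((mask(p,name,q,roi,z)>128).astype(np.uint8),0,1); cv2.drawContours(im,c,-1,(0,255,0),1)
            dbg.append(im)
    return q,r.fun/len(ps)
E
python3 - <<'E'
from fit import *
import pickle
P=pickle.load(open("P0.pkl","rb")); D=[];D=[None]
for n,q in INIT.items():
    for w,ps in(("top",[P["top"]]),("scn",[P["scene"]]),("both",[P["top"],P["scene"]])):
        d=[0] if w=="both" else None
        r=fit(ps,n,q,dbg=d); print(n,w,r[0].round(4),round(r[1],3))
        if d: D+=d[1:]
W=np.zeros((600,800,3),np.uint8);x=y=h=0
for d in D[1:]:
    d=cv2.resize(d,None,fx=.75,fy=.75)
    if x+d.shape[1]>800: x=0;y+=h;h=0
    dd=d[:600-y]; W[y:y+dd.shape[0],x:x+d.shape[1]]=dd; x+=d.shape[1];h=max(h,d.shape[0])
cv2.imwrite("pics/fit.png",W)
E
```

```text
board top [  0.4572   0.1475 -39.0196] 0.041
board scn [  0.4572   0.1489 -39.2064] 0.064
board both [  0.4575   0.1479 -38.9547] 0.06
loz top [ 4.5910e-01 -6.5000e-03  2.2644e+01] 0.067
loz scn [ 4.58600e-01 -4.20000e-03  1.99199e+01] 0.053
loz both [ 4.59400e-01 -5.20000e-03  1.98956e+01] 0.088
plate top [ 0.6116  0.2246 20.0499] 0.059
plate scn [ 0.6124  0.227  20.7034] 0.045
plate both [ 0.6121  0.2253 21.1671] 0.072
slab top [  0.4617  -0.1512 -37.4657] 0.089
slab scn [  0.4616  -0.1485 -38.8648] 0.062
slab both [  0.462   -0.1502 -37.0054] 0.134
bar top [  0.6078  -0.212  -68.5731] 0.054
bar scn [  0.6085  -0.2099 -68.8554] 0.02
bar both [  0.6083  -0.2106 -68.7058] 0.076
bench top [  0.4603  -0.324  -10.273 ] 0.017
bench scn [  0.4605  -0.3218 -10.4041] 0.031
bench both [  0.4603  -0.3226 -10.0206] 0.04
vb top [6.12800e-01 1.00000e-02 1.49372e+01] 0.037
vb scn [6.13400e-01 1.23000e-02 1.60051e+01] 0.034
vb both [6.13700e-01 1.09000e-02 1.49743e+01] 0.061Traceback (most recent call last):
  File "<stdin>", line 13, in <module>
ValueError: could not broadcast input array from shape (102,198,3) into shape (0,198,3)
```

```bash
cat > viceo.py <<'E'
from fit import *
import pickle,sys
P=pickle.load(open("P0.pkl","rb"))
def wire(im,p,q,off,s):
    c,sn=np.cos(np.radians(q[2])),np.sin(np.radians(q[2]))
    for x0,x1 in((17,40),(-17,-36)):
        for z in(34,):
            pts=np.array([(q[0]+(c*x-sn*y)/1e3,q[1]+(sn*x+c*y)/1e3,z/1e3) for x,y in((x1,31),(x0,31),(x0,-31),(x1,-31))])
            uv=(proj(p,pts)-off+.5)*s
            cv2.polylines(im,[np.round(uv*16).astype(np.int32)],False,(0,255,0),1,cv2.LINE_AA,4)
    return im
def draw(q,q2,fn):
    a=wire(crop(P["top"]["image"][:,:,::-1],88,208,152,288,7),P["top"],q,np.array([88,208]),7)
    b=wire(crop(P["scene"]["image"][:,:,::-1],308,140,358,184,7),P["scene"],q2,np.array([308,140]),7)
    o=np.zeros((600,800,3),np.uint8); o[:560,:448]=a; o[:308,448:798]=b; cv2.imwrite(fn,o)
E
python3 - <<'E'
from viceo import *
c=np.array([(143,128),(335,192),(97,237),(303,312)])/7+[88,208]-.5
w=unproj(P["top"],c,.034)[:,:2]; print(w.round(4))
print(np.linalg.norm(w[0]-w[1]),np.linalg.norm(w[2]-w[3]),np.linalg.norm(w[0]-w[2]),np.linalg.norm(w[1]-w[3]))
m=w.mean(0); d=w[0]-w[1]+w[2]-w[3]; yaw=np.degrees(np.arctan2(-d[0],d[1])); print(m,yaw)
q=(m[0],m[1],yaw); draw(q,(q[0]+.0003,q[1]+.0022,yaw),"pics/v2.png")
E
```

```text
[[0.4664 0.3479]
 [0.4456 0.2904]
 [0.4348 0.3604]
 [0.411  0.2989]]
0.061171599549817705 0.0659295010064143 0.034020685812807795 0.03564447595718465
[0.4394753  0.32439061] -20.518978554771465
```

View pics/v2.png

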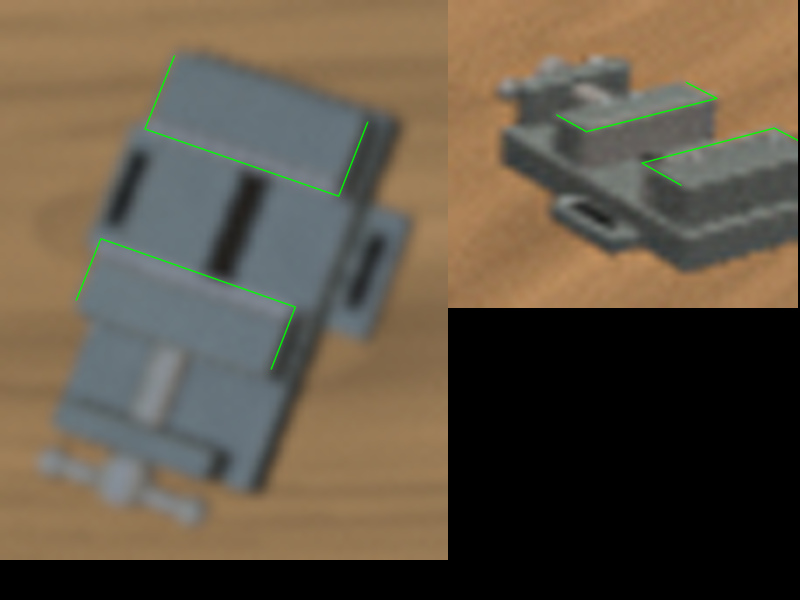

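```bash
cat > pl.py <<'E'
# usage: pl.py x y z yaw : shift/turn to reach target from commanded pose; pl.py -c dx dy dz rz : commit a move
import sys,json,os,numpy as np
f="cmd.json"; c=json.load(open(f)) if os.path.exists(f) else [.194,.647,.405,-16.661]
a=sys.argv[1:]
def ax(y): r=np.radians(y); return np.array([np.cos(r),np.sin(r)]),np.array([np.sin(r),-np.cos(r)])
tx,ty=ax(c[3])
if a[0]=="-c":
    d=list(map(float,a[1:])); w=np.array(c[:2])+d[0]*tx+d[1]*ty
    c=[*w,c[2]-d[2],c[3]-np.degrees(d[3])]; json.dump(c,open(f,"w")); tx,ty=ax(c[3]); print("cmd now",np.round(c,4)); a=[]
    if len(sys.argv)>6: a=sys.argv[6:]
if a:
    t=list(map(float,a)); e=np.array(t[:2])-c[:2]
    print("move %.4f %.4f %.4f 0 0 %.4f"%(e@tx,e@ty,c[2]-t[2],np.radians(c[3]-t[3])),"dist",np.linalg.norm(e).round(3))
E
python3 pl.py .4573 .1486 .26 -39
cat > vfit.py <<'E'
from viceo import *
G={n:cv2.GaussianBlur(P[n]["image"].astype(np.float32).mean(2),(0,0),.6) for n in P}
E
```

```text
move 0.3951 0.4020 0.1450 0 0 0.3899 dist 0.564
```

Request:
carry_out --moves "0.0876 0.3951 0.402 0.145 0 0 0.39;0.0876 0.3951 0.402 0.145 0 0 0.39;0.0876 0.3951 0.402 0.145 0 0 0.39;0.0876 0.3951 0.402 0.145 0 0 0.39;0.0876 0.3951 0.402 0.145 0 0 0.39;0.0876 0.3951 0.402 0.145 0 0 0.39;0.0876 0.3951 0.402 0.145 0 0 0.39;0.0876 0.3951 0.402 0.145 0 0 0.39;0.0876 0.3951 0.402 0.145 0 0 0.39;0.0876 0.3951 0.402 0.145 0 0 0.39;0.0876 0.3951 0.402 0.145 0 0 0.39;0.0876 0.3951 0.402 0.145 0 0 0.39;0.0876 0.3951 0.402 0.145 0 0 0.39;0.0876 0.3951 0.402 0.145 0 0 0.39;0.0876 0.3951 0.402 0.145 0 0 0.39;0.0876 0.3951 0.402 0.145 0 0 0.39;0.0876 0.3951 0.402 0.145 0 0 0.39;0.0876 0.3951 0.402 0.145 0 0 0.39"

```text
clock: 3.7
tool_pos: [0.4566, 0.1489, 0.2599]
orientation: [-180.0, -0.0, -38.9]
force: [-0.9, -0.3, 0.2]
opening: 0.0876
```

```bash
python3 pl.py -c .3951 .402 .145 .39
python3 - <<'E'
from h import *
from plant import ctrl
o=ctrl.get_obs();print(o["tool_pos"],o["orientation"],o["joint_pos"],o["force"])
a=ctrl.snapshot("top");b=ctrl.snapshot("scene")
o2=ctrl.get_obs();print(o2["tool_pos"],o2["orientation"])
W=np.zeros((600,800,3),np.uint8)
W[:400,:400]=crop(a["image"][:,:,::-1],150,170,250,270,4)
W[:400,400:]=crop(b["image"][:,:,::-1],250,110,350,210,4)
cv2.imwrite("pics/g1.png",W)
E
```

```text
cmd now [  0.4573   0.1486   0.26   -39.0064]
[0.45658905 0.14889923 0.25987693] [-1.79973754e+02 -4.34850562e-03 -3.89330923e+01] [ 4.16006545e+01  1.09446324e+01 -3.43752137e+01 -3.87776645e-05
 -4.46535504e+01  9.46628177e+00] [-0.90557591 -0.28086052  0.22112289]
[0.45665876 0.14865166 0.25980492] [-1.79981537e+02 -1.96075022e-03 -3.89607759e+01]
```

View pics/g1.png

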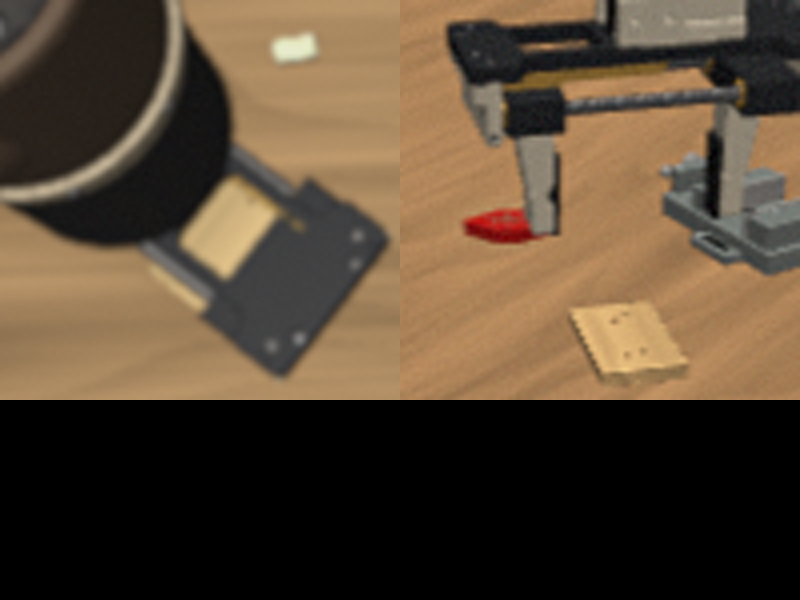

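Request:
carry_out --moves "0.0876 0 0 0.04 0 0 0;0.0876 0 0 0.07 0 0 0;0.0876 0 0 0.078 0 0 0;0.0876 0 0 0.0785 0 0 0;0.04 0 0 0.0785 0 0 0;0.04 0 0 0.0785 0 0 0;0.04 0 0 0.0785 0 0 0;0.04 0 0 0.0785 0 0 0;0.04 0 0 0.0785 0 0 0;0.04 0 0 0.0785 0 0 0;0.04 0 0 0.0785 0 0 0"

```text
clock: 4.9
tool_pos: [0.4569, 0.1483, 0.1815]
orientation: [-180.0, -0.0, -39.0]
force: [-1.8, 0.0, 5.5]
opening: 0.0492
```

```bash
python3 pl.py -c 0 0 .0785 0
python3 - <<'E'
from h import *
from plant import ctrl
o=ctrl.get_obs();print(o["tool_pos"],o["force"],o["opening"])
b=ctrl.snapshot("scene")
cv2.imwrite("pics/g2.png",crop(b["image"][:,:,::-1],250,130,370,220,6))
E
```

```text
cmd now [  0.4573   0.1486   0.1815 -39.0064]
[0.4568662  0.14828823 0.18151493] [-1.79464456  0.01697464  5.54455497] 0.04922277248058487
```

View pics/g2.png

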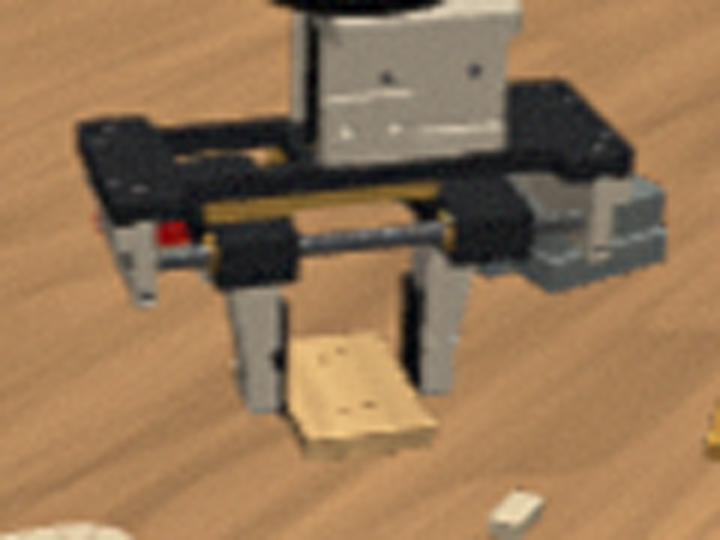

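```bash
python3 pl.py .4604 -.3229 .26 -10.2
```

```text
move 0.2992 0.3644 -0.0785 0 0 -0.5028 dist 0.472
```

Request:
carry_out --moves "0.04 0 0 -0.04 0 0 0;0.04 0 0 -0.08 0 0 0;0.04 0 0 -0.08 0 0 0"

```text
clock: 5.25
tool_pos: [0.4583, 0.1493, 0.2659]
orientation: [-179.6, -0.1, -38.9]
force: [0.7, 1.0, -0.2]
opening: 0.0494
```

Request:
carry_out --moves "0.04 0.2992 0.3644 0 0 0 -0.503;0.04 0.2992 0.3644 0 0 0 -0.503;0.04 0.2992 0.3644 0 0 0 -0.503;0.04 0.2992 0.3644 0 0 0 -0.503;0.04 0.2992 0.3644 0 0 0 -0.503;0.04 0.2992 0.3644 0 0 0 -0.503;0.04 0.2992 0.3644 0 0 0 -0.503;0.04 0.2992 0.3644 0 0 0 -0.503;0.04 0.2992 0.3644 0 0 0 -0.503;0.04 0.2992 0.3644 0 0 0 -0.503;0.04 0.2992 0.3644 0 0 0 -0.503;0.04 0.2992 0.3644 0 0 0 -0.503;0.04 0.2992 0.3644 0 0 0 -0.503;0.04 0.2992 0.3644 0.02 0 0 -0.503;0.04 0.2992 0.3644 0.02 0 0 -0.503"

```text
clock: 6.75
tool_pos: [0.4592, -0.3217, 0.2395]
orientation: [-179.9, 0.2, -10.1]
force: [-0.3, 0.1, -1.0]
opening: 0.0493
```

```bash
python3 pl.py -c 0 0 -.08 0;python3 pl.py -c .2992 .3644 .02 -.503
python3 - <<'E'
from h import *
from plant import ctrl
a=ctrl.snapshot("top");b=ctrl.snapshot("scene")
o=ctrl.get_obs();print(o["clock"],o["tool_pos"],o["orientation"],o["force"],o["opening"])
W=np.zeros((600,800,3),np.uint8)
W[:480,:400]=crop(a["image"][:,:,::-1],380,160,480,280,4)
W[:480,400:]=crop(b["image"][:,:,::-1],70,220,170,340,4)
cv2.imwrite("pics/g3.png",W)
E
```

```text
cmd now [  0.4573   0.1486   0.2615 -39.0064]
cmd now [  0.4604  -0.3229   0.2415 -10.1866]
6.85 [ 0.46010801 -0.32226835  0.24131418] [-1.79999708e+02  5.20960274e-02 -1.00868066e+01] [-0.75265178  0.55607737  0.04149664] 0.0493566745282185
```

View pics/g3.png

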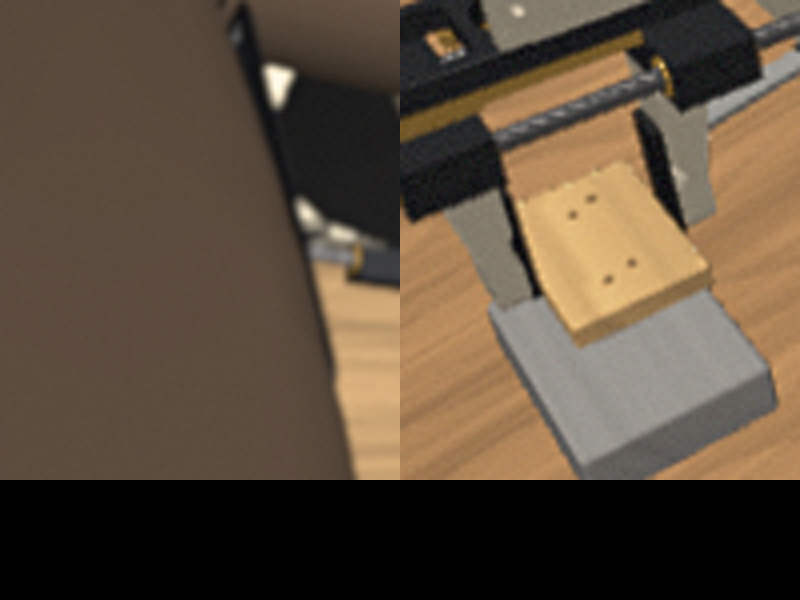

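Run:
```python
from fit import *
from plant import ctrl
b=ctrl.snapshot("scene")
for z in (.059,.060):
    d=[0]; print(z,fit([b],"board",(.4604,-.322,-10.2),z,d))
cv2.imwrite("pics/g4.png",cv2.resize(d[1],None,fx=2,fy=2))
```

```text
0.059 (array([  0.46046935,  -0.31990643, -11.18890634]), np.float64(0.07170680295310068))
0.06 (array([  0.46160952,  -0.31867932, -13.83915351]), np.float64(0.08046621432507749))
```

View pics/g4.png

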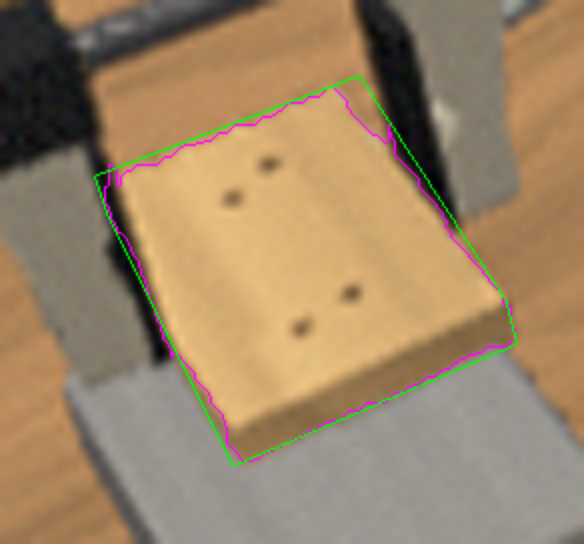

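Run:
```python
from fit import *
from plant import ctrl
b=ctrl.snapshot("scene")
import pickle; pickle.dump(b,open("b1.pkl","wb"))
x0,y0,s=92,255,14
W=crop(b["image"][:,:,::-1],x0,y0,x0+57,y0+42,s)
for off,c in((0,(0,255,0)),(.0022,(0,0,255))):
    v=verts("board",(.4604+.0002,-.3226+off,-10.2),.0598)[0]
    uv=((proj(b,v)-[x0,y0]+.5)*s-.5)
    for i in range(8):
        for j in range(i):
            if bin(i^j).count("1")==1: cv2.line(W,tuple(map(int,uv[i])),tuple(map(int,uv[j])),c,1,cv2.LINE_AA)
cv2.imwrite("pics/g5.png",W)
```

```text
(no output)
```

View pics/g5.png

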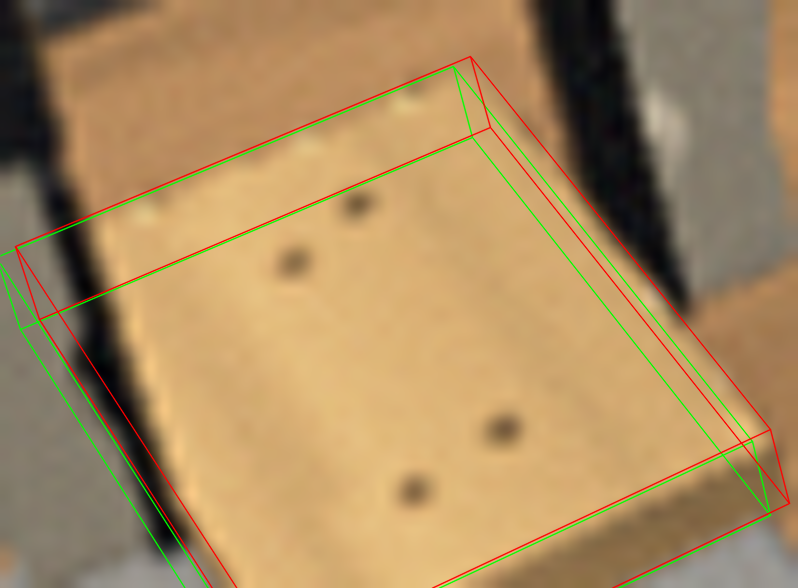

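Request:
carry_out --moves "0.04 0 0.0011 0.02 0 0 0;0.04 0 0.0011 0.03 0 0 0;0.04 0 0.0011 0.033 0 0 0;0.04 0 0.0011 0.0348 0 0 0;0.04 0 0.0011 0.0355 0 0 0;0.04 0 0.0011 0.0355 0 0 0;0.056 0 0.0011 0.0355 0 0 0;0.062 0 0.0011 0.0355 0 0 0;0.066 0 0.0011 0.0355 0 0 0;0.066 0 0.0011 0.0355 0 0 0;0.07 0 0.0011 0.01 0 0 0;0.0876 0 0.0011 -0.03 0 0 0;0.0876 0 0.0011 -0.05 0 0 0;0.0876 0 0.0011 -0.05 0 0 0"

```text
clock: 8.35
tool_pos: [0.4607, -0.3247, 0.2947]
orientation: [179.9, -0.3, -10.2]
force: [-0.0, -0.1, -0.4]
opening: 0.0859
```

```bash
python3 pl.py -c 0 .0011 -.05 0; python3 pl.py .4591 -.0065 .26 21.5
```

```text
cmd now [  0.4602  -0.324    0.2915 -10.1866]
move -0.0572 -0.3123 0.0315 0 0 -0.5530 dist 0.317
```

Request:
carry_out --moves "0.07 -0.0572 -0.3123 0 0 0 -0.553;0.07 -0.0572 -0.3123 0 0 0 -0.553;0.07 -0.0572 -0.3123 0 0 0 -0.553;0.07 -0.0572 -0.3123 0 0 0 -0.553;0.07 -0.0572 -0.3123 0 0 0 -0.553;0.07 -0.0572 -0.3123 0 0 0 -0.553;0.07 -0.0572 -0.3123 0.0315 0 0 -0.553;0.07 -0.0572 -0.3123 0.0315 0 0 -0.553;0.07 -0.0572 -0.3123 0.0315 0 0 -0.553;0.07 -0.0572 -0.3123 0.0315 0 0 -0.553;0.07 -0.0572 -0.3123 0.0315 0 0 -0.553;0.07 -0.0572 -0.3123 0.0315 0 0 -0.553"

```text
clock: 9.55
tool_pos: [0.4588, -0.0076, 0.2602]
orientation: [180.0, -0.1, 21.4]
force: [-0.1, -0.4, 0.7]
opening: 0.0699
```

```bash
python3 pl.py -c -.0572 -.3123 .0315 -.553
python3 - <<'E'
from fit import *
from plant import ctrl
a=ctrl.snapshot("top");b=ctrl.snapshot("scene")
o=ctrl.get_obs();print(o["clock"],o["tool_pos"],o["orientation"],o["opening"])
D=[0]
for p,n in((a,"top"),(b,"scn")):
    print(n,"board",fit([p],"board",(.4603,-.324,-10.2),.024,D),"bench",fit([p],"bench",(.4603,-.324,-10.2),0,D))
print(fit([b],"loz",(.4588,-.0042,21),0,D))
W=np.zeros((600,800,3),np.uint8);x=y=h=0
for d in D[1:]:
    if x+d.shape[1]>800: x=0;y+=h;h=0
    dd=d[:max(600-y,0)]
    if len(dd): W[y:y+dd.shape[0],x:x+d.shape[1]]=dd; x+=d.shape[1];h=max(h,d.shape[0])
cv2.imwrite("pics/g6.png",W)
E
```

```text
cmd now [ 4.5910e-01 -6.5000e-03  2.6000e-01  2.1498e+01]
9.65 [ 0.45877922 -0.00740463  0.26003702] [-1.79998070e+02 -4.78839712e-02  2.14270032e+01] 0.07001386649790738
top board (array([  0.46122426,  -0.32508547, -10.20674686]), np.float64(0.04057541373611307)) bench (array([  0.46058788,  -0.32453711, -10.03945834]), np.float64(0.01874981762358777))
scn board (array([  0.46134477,  -0.32264266, -10.73411016]), np.float64(0.04433045223954937)) bench (array([  0.46036845,  -0.32168824, -10.6127008 ]), np.float64(0.031127071093373593))
(array([ 4.58988513e-01, -4.22514478e-03,  1.99772078e+01]), np.float64(0.0530935559837294))
```

View pics/g6.png

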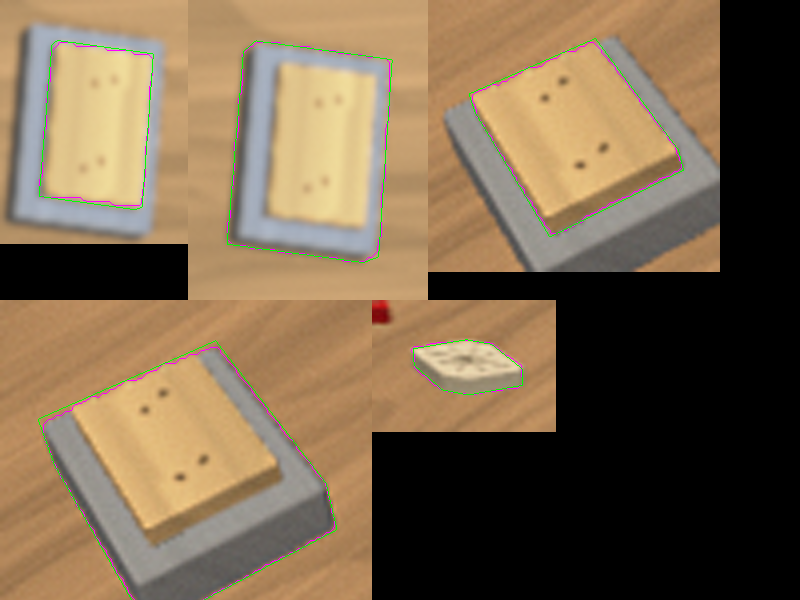

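Request:
carry_out --moves "0.07 0.0003 -0.0008 0.04 0 0 0;0.07 0.0003 -0.0008 0.07 0 0 0;0.07 0.0003 -0.0008 0.078 0 0 0;0.07 0.0003 -0.0008 0.0788 0 0 0;0.025 0.0003 -0.0008 0.0788 0 0 0;0.025 0.0003 -0.0008 0.0788 0 0 0;0.025 0.0003 -0.0008 0.0788 0 0 0;0.025 0.0003 -0.0008 0.0788 0 0 0;0.025 0.0003 -0.0008 0.0788 0 0 0;0.025 0.0003 -0.0008 0.0788 0 0 0;0.025 0.0003 -0.0008 0.0788 0 0 0"

```text
clock: 10.75
tool_pos: [0.4588, -0.0059, 0.1813]
orientation: [180.0, -0.0, 21.5]
force: [-0.7, 0.4, 6.8]
opening: 0.0332
```

```bash
python3 pl.py -c .0003 -.0008 .0788 0
python3 - <<'E'
from h import *
from plant import ctrl
o=ctrl.get_obs();print(o["tool_pos"],o["force"],o["opening"],o["orientation"])
b=ctrl.snapshot("scene")
cv2.imwrite("pics/g7.png",crop(b["image"][:,:,::-1],210,165,310,240,7))
E
```

```text
cmd now [ 4.5910e-01 -5.6000e-03  1.8120e-01  2.1498e+01]
[ 0.45882248 -0.00592247  0.18125884] [-0.73231837  0.42775782  6.81112924] 0.03319013732119411 [ 1.79994347e+02 -3.19038343e-02  2.15116559e+01]
```

View pics/g7.png

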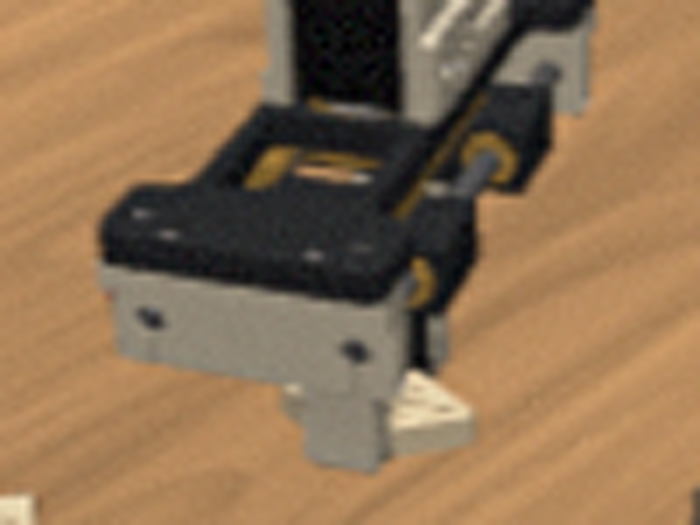

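```bash
python3 pl.py .4611 -.3240 .245 -10.3
```

```text
move -0.1148 0.2970 -0.0638 0 0 0.5550 dist 0.318
```

Request:
carry_out --moves "0.025 0 0 -0.04 0 0 0;0.025 0 0 -0.09 0 0 0;0.025 0 0 -0.09 0 0 0"

```text
clock: 11.1
tool_pos: [0.4607, -0.0054, 0.2765]
orientation: [179.9, -0.6, 21.6]
force: [0.3, 0.0, -0.1]
opening: 0.0337
```

Request:
carry_out --moves "0.025 -0.1148 0.297 0 0 0 0.555;0.025 -0.1148 0.297 0 0 0 0.555;0.025 -0.1148 0.297 0 0 0 0.555;0.025 -0.1148 0.297 0 0 0 0.555;0.025 -0.1148 0.297 0 0 0 0.555;0.025 -0.1148 0.297 0 0 0 0.555;0.025 -0.1148 0.297 0 0 0 0.555;0.025 -0.1148 0.297 0 0 0 0.555;0.025 -0.1148 0.297 0.0262 0 0 0.555;0.025 -0.1148 0.297 0.0262 0 0 0.555;0.025 -0.1148 0.297 0.0262 0 0 0.555;0.025 -0.1148 0.297 0.0262 0 0 0.555;0.025 -0.1148 0.297 0.0262 0 0 0.555"

```text
clock: 12.4
tool_pos: [0.4612, -0.3241, 0.2457]
orientation: [180.0, -0.1, -10.3]
force: [0.1, -0.4, -0.2]
opening: 0.0333
```

```bash
python3 pl.py -c 0 0 -.09 0;python3 pl.py -c -.1148 .297 .0262 .555
python3 - <<'E'
from fit import *
from plant import ctrl
b=ctrl.snapshot("scene")
o=ctrl.get_obs();print(o["clock"],o["tool_pos"],o["orientation"],o["opening"])
x0,y0,s=85,240,9
W=crop(b["image"][:,:,::-1],x0,y0,x0+85,y0+62,s)
def dr(name,q,z,c):
    v=verts(name,q,z)[0]
    v=v[np.isclose(v[:,2],v[:,2].max())] 
    uv=((proj(b,v)-[x0,y0]+.5)*s-.5); h=cv2.convexHull(uv.astype(np.float32))
    cv2.polylines(W,[h.astype(np.int32)],True,c,1,cv2.LINE_AA)
dr("loz",(.4611,-.3240+.0014,-10.3),.0638,(0,255,0)); dr("board",(.4613,-.3226,-10.5),.024,(255,0,255))
cv2.imwrite("pics/g8.png",W)
E
```

```text
cmd now [ 4.5910e-01 -5.6000e-03  2.7120e-01  2.1498e+01]
cmd now [  0.4612  -0.324    0.245  -10.3012]
12.45 [ 0.46109272 -0.32412133  0.24559504] [ 1.79988551e+02 -8.35842551e-02 -1.02602227e+01] 0.033113686372117423
```

View pics/g8.png

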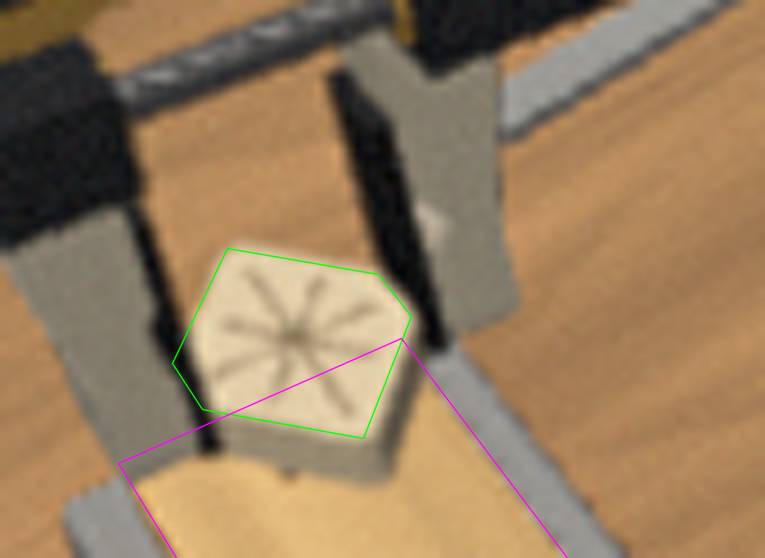

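Request:
carry_out --moves "0.025 0 0 0.015 0 0 0;0.025 0 0 0.024 0 0 0;0.025 0 0 0.028 0 0 0;0.025 0 0 0.0292 0 0 0;0.025 0 0 0.0292 0 0 0;0.025 0 0 0.0292 0 0 0;0.04 0 0 0.0292 0 0 0;0.046 0 0 0.0292 0 0 0;0.05 0 0 0.0292 0 0 0;0.05 0 0 0.0292 0 0 0;0.055 0 0 0.01 0 0 0;0.07 0 0 -0.03 0 0 0;0.07 0 0 -0.05 0 0 0;0.07 0 0 -0.05 0 0 0"

```text
clock: 13.85
tool_pos: [0.4617, -0.3248, 0.2982]
orientation: [179.9, -0.3, -10.3]
force: [0.2, -1.0, 1.0]
opening: 0.0688
```

```bash
python3 pl.py -c 0 0 -.05 0; python3 pl.py .6122 .2254 .26 20.5
```

```text
cmd now [  0.4612  -0.324    0.295  -10.3012]
move 0.0504 -0.5676 0.0350 0 0 -0.5376 dist 0.57
```

Request:
carry_out --moves "0.07 0.0504 -0.5676 0 0 0 -0.5376;0.07 0.0504 -0.5676 0 0 0 -0.5376;0.07 0.0504 -0.5676 0 0 0 -0.5376;0.07 0.0504 -0.5676 0 0 0 -0.5376;0.07 0.0504 -0.5676 0 0 0 -0.5376;0.07 0.0504 -0.5676 0 0 0 -0.5376;0.07 0.0504 -0.5676 0 0 0 -0.5376;0.07 0.0504 -0.5676 0 0 0 -0.5376;0.07 0.0504 -0.5676 0 0 0 -0.5376;0.07 0.0504 -0.5676 0 0 0 -0.5376;0.07 0.0504 -0.5676 0.035 0 0 -0.5376;0.07 0.0504 -0.5676 0.035 0 0 -0.5376;0.07 0.0504 -0.5676 0.035 0 0 -0.5376;0.07 0.0504 -0.5676 0.035 0 0 -0.5376;0.07 0.0504 -0.5676 0.035 0 0 -0.5376;0.07 0.0504 -0.5676 0.035 0 0 -0.5376"

```text
clock: 15.45
tool_pos: [0.6118, 0.224, 0.2603]
orientation: [-180.0, -0.0, 20.4]
force: [0.2, -0.9, 0.4]
opening: 0.0701
```

```bash
python3 pl.py -c .0504 -.5676 .035 -.5376
cat > stk.py <<'E'
from fit import *
from plant import ctrl
a=ctrl.snapshot("top");b=ctrl.snapshot("scene")
o=ctrl.get_obs();print(o["clock"],o["tool_pos"],o["orientation"],o["opening"])
def montage(D,fn):
    W=np.zeros((600,800,3),np.uint8);x=y=h=0
    for d in D[1:]:
        if x+d.shape[1]>800: x=0;y+=h;h=0
        dd=d[:max(600-y,0)]
        if len(dd): W[y:y+dd.shape[0],x:x+d.shape[1]]=dd; x+=d.shape[1];h=max(h,d.shape[0])
    cv2.imwrite(fn,W)
E
python3 - <<'E'
from stk import *
D=[0]
for p,n in((a,"top"),(b,"scn")):
    print(n,"loz",fit([p],"loz",(.4611,-.324,-10.2),.034,D))
    print(n,"board",fit([p],"board",(.4612,-.324,-10.2),.024,D))
print("plate",fit([b],"plate",(.6122,.2270,20.5),0,D))
montage(D,"pics/g9.png")
E
```

```text
cmd now [ 0.6122  0.2254  0.26   20.501 ]
15.55 [0.61184693 0.22415572 0.26043637] [-1.79981338e+02 -6.10606738e-02  2.04389208e+01] 0.06991979574874825
top loz (array([ 0.46006968, -0.32495861, -9.22451149]), np.float64(0.0830133543730458))
top board (array([ 0.46160073, -0.32509345, -9.89713172]), np.float64(0.05919017294196033))
scn loz (array([  0.46110453,  -0.32245843, -10.9430048 ]), np.float64(0.05887341864850516))
scn board (array([  0.46090135,  -0.32185344, -10.87618466]), np.float64(0.06916023053410178))
plate (array([ 0.61238513,  0.22702538, 20.60742004]), np.float64(0.04954498023945347))
```

View pics/g9.png

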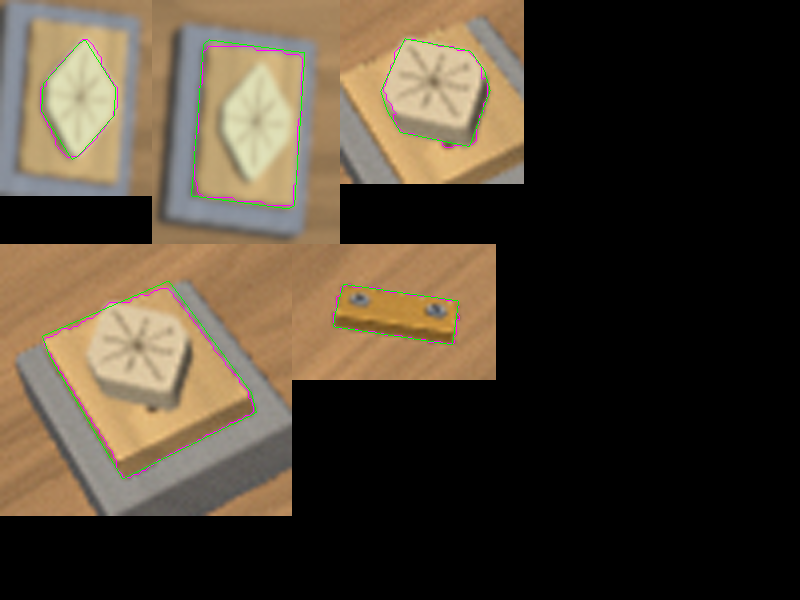

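Request:
carry_out --moves "0.07 0 0 0.04 0 0 0;0.07 0 0 0.07 0 0 0;0.07 0 0 0.078 0 0 0;0.07 0 0 0.079 0 0 0;0.07 0 0 0.079 0 0 0;0.028 0 0 0.079 0 0 0;0.028 0 0 0.079 0 0 0;0.028 0 0 0.079 0 0 0;0.028 0 0 0.079 0 0 0;0.028 0 0 0.079 0 0 0;0.028 0 0 0.079 0 0 0;0.028 0 0 0.079 0 0 0"

```text
clock: 16.75
tool_pos: [0.6118, 0.2251, 0.1809]
orientation: [180.0, -0.0, 20.5]
force: [-1.1, -0.6, 2.8]
opening: 0.0352
```

```bash
python3 pl.py -c 0 0 .079 0; python3 pl.py -c 0 0 -.11 0; python3 pl.py .4609 -.3240 .262 -10.3
```

```text
cmd now [ 0.6122  0.2254  0.181  20.501 ]
cmd now [ 0.6122  0.2254  0.291  20.501 ]
move -0.3342 0.4616 0.0290 0 0 0.5376 dist 0.57
```

Request:
carry_out --moves "0.028 0 0 -0.03 0 0 0;0.028 0 0 -0.07 0 0 0;0.028 0 0 -0.11 0 0 0;0.028 0 0 -0.11 0 0 0;0.028 0 0 -0.11 0 0 0"

```text
clock: 17.25
tool_pos: [0.6117, 0.2251, 0.2915]
orientation: [-179.9, -0.1, 20.5]
force: [0.1, -0.2, -2.7]
opening: 0.0353
```

Run:
```python
from stk import *
W=np.zeros((600,800,3),np.uint8)
W[:420,:400]=cv2.resize(b["image"][:,:,::-1],None,fx=5,fy=5,interpolation=2)[600:1020,1700:2100]
cv2.imwrite("pics/g10.png",W)
```

```text
17.35 [0.61118524 0.22472039 0.28928637] [1.79995748e+02 1.27075449e-01 2.04762044e+01] 0.03559655126751435
```

View pics/g10.png

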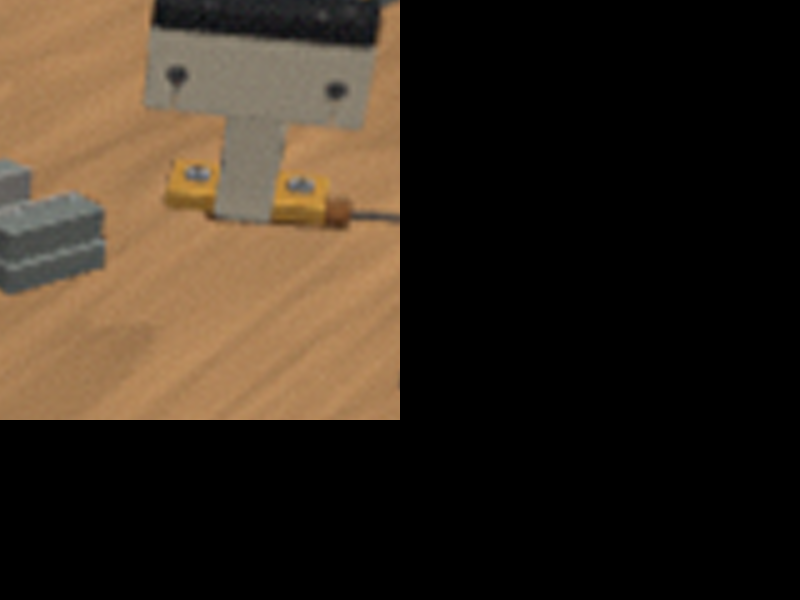

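Request:
carry_out --moves "0.028 -0.3342 0.4616 0 0 0 0.5376;0.028 -0.3342 0.4616 0 0 0 0.5376;0.028 -0.3342 0.4616 0 0 0 0.5376;0.028 -0.3342 0.4616 0 0 0 0.5376;0.028 -0.3342 0.4616 0 0 0 0.5376;0.028 -0.3342 0.4616 0 0 0 0.5376;0.028 -0.3342 0.4616 0 0 0 0.5376;0.028 -0.3342 0.4616 0 0 0 0.5376;0.028 -0.3342 0.4616 0 0 0 0.5376;0.028 -0.3342 0.4616 0 0 0 0.5376;0.028 -0.3342 0.4616 0 0 0 0.5376;0.028 -0.3342 0.4616 0 0 0 0.5376;0.028 -0.3342 0.4616 0 0 0 0.5376;0.028 -0.3342 0.4616 0.029 0 0 0.5376;0.028 -0.3342 0.4616 0.029 0 0 0.5376;0.028 -0.3342 0.4616 0.029 0 0 0.5376;0.028 -0.3342 0.4616 0.029 0 0 0.5376"

```text
clock: 19.05
tool_pos: [0.4609, -0.324, 0.2622]
orientation: [180.0, -0.0, -10.2]
force: [0.1, 0.2, -1.5]
opening: 0.0354
```

```bash
python3 pl.py -c -.3342 .4616 .029 .5376
python3 - <<'E'
from stk import *
x0,y0,s=85,235,9
W=crop(b["image"][:,:,::-1],x0,y0,x0+85,y0+62,s)
def dr(name,q,z,c):
    v=verts(name,q,z)[0]
    v=v[np.isclose(v[:,2],v[:,2].max())] 
    uv=((proj(b,v)-[x0,y0]+.5)*s-.5); h=cv2.convexHull(uv.astype(np.float32))
    cv2.polylines(W,[h.astype(np.int32)],True,c,1,cv2.LINE_AA)
dr("plate",(.4609,-.3240+.0014,-10.3),o["tool_pos"][2]-.181,(0,255,0))
cv2.imwrite("pics/g11.png",W)
E
```

```text
cmd now [  0.4609  -0.324    0.262  -10.3012]
19.15 [ 0.46095089 -0.32409841  0.26256444] [ 1.79983159e+02 -7.31108782e-02 -1.02505185e+01] 0.035334745356566756
```

View pics/g11.png

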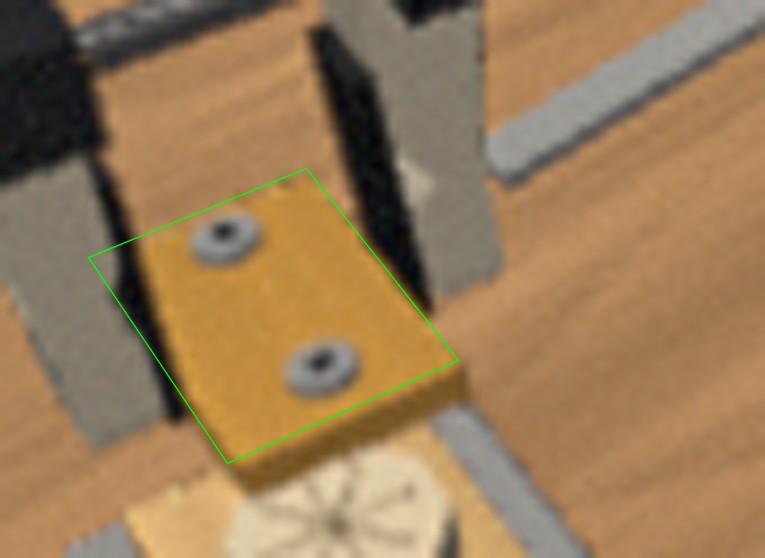

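Request:
carry_out --moves "0.028 0 0 0.018 0 0 0;0.028 0 0 0.03 0 0 0;0.028 0 0 0.035 0 0 0;0.028 0 0 0.0364 0 0 0;0.028 0 0 0.0364 0 0 0;0.028 0 0 0.0364 0 0 0;0.042 0 0 0.0364 0 0 0;0.048 0 0 0.0364 0 0 0;0.052 0 0 0.0364 0 0 0;0.052 0 0 0.0364 0 0 0;0.055 0 0 0.01 0 0 0;0.06 0 0 -0.03 0 0 0;0.06 0 0 -0.05 0 0 0;0.06 0 0 -0.05 0 0 0"

```text
clock: 20.55
tool_pos: [0.4614, -0.3248, 0.3153]
orientation: [179.9, -0.4, -10.3]
force: [-0.1, 0.3, 0.3]
opening: 0.0594
```

```bash
python3 pl.py -c 0 0 -.05 0; python3 pl.py .4618 -.1501 .27 -37.5
```

```text
cmd now [  0.4609  -0.324    0.312  -10.3012]
move -0.0302 -0.1713 0.0420 0 0 0.4747 dist 0.174
```

Request:
carry_out --moves "0.045 -0.0302 -0.1713 0 0 0 0.486;0.045 -0.0302 -0.1713 0 0 0 0.486;0.045 -0.0302 -0.1713 0 0 0 0.486;0.045 -0.0302 -0.1713 0 0 0 0.486;0.045 -0.0302 -0.1713 0.042 0 0 0.486;0.045 -0.0302 -0.1713 0.042 0 0 0.486;0.045 -0.0302 -0.1713 0.042 0 0 0.486;0.045 -0.0302 -0.1713 0.042 0 0 0.486"

```text
clock: 21.35
tool_pos: [0.4619, -0.151, 0.2706]
orientation: [-180.0, -0.0, -38.2]
force: [0.7, -0.7, 0.9]
opening: 0.045
```

```bash
python3 pl.py -c -.0302 -.1713 .042 .486
python3 - <<'E'
from stk import *
D=[0]
for p,n in((a,"top"),(b,"scn")):
    print(n,"plate",fit([p],"plate",(.4609,-.324,-10.2),.044,D))
    print(n,"board",fit([p],"board",(.4612,-.324,-10.2),.024,D))
    print(n,"bench",fit([p],"bench",(.4604,-.3235,-10.2),0))
print("slab",fit([b],"slab",(.4617,-.1490,-38.2),0,D))
montage(D,"pics/g12.png")
E
```

```text
cmd now [  0.4618  -0.1501   0.27   -38.1469]
21.45 [ 0.46175145 -0.15114414  0.2707267 ] [-1.79947899e+02 -7.66571886e-02 -3.82067935e+01] 0.04504850643783177
top plate (array([  0.4607278 ,  -0.32437387, -10.00295973]), np.float64(0.050409673956037744))
top board (array([  0.46137378,  -0.32580423, -10.52586539]), np.float64(0.11577005043925577))
top bench (array([ 0.46374189, -0.32433446, -8.73654396]), np.float64(0.10983359995340217))
scn plate (array([  0.46357091,  -0.32276277, -10.09960145]), np.float64(0.08557569661280971))
scn board (array([  0.46041694,  -0.3217589 , -11.09279533]), np.float64(0.11930852327696452))
scn bench (array([  0.45944982,  -0.32129858, -10.79976537]), np.float64(0.07475812654809594))
slab (array([  0.46182889,  -0.14845285, -38.78617267]), np.float64(0.06203999749232023))
```

View pics/g12.png

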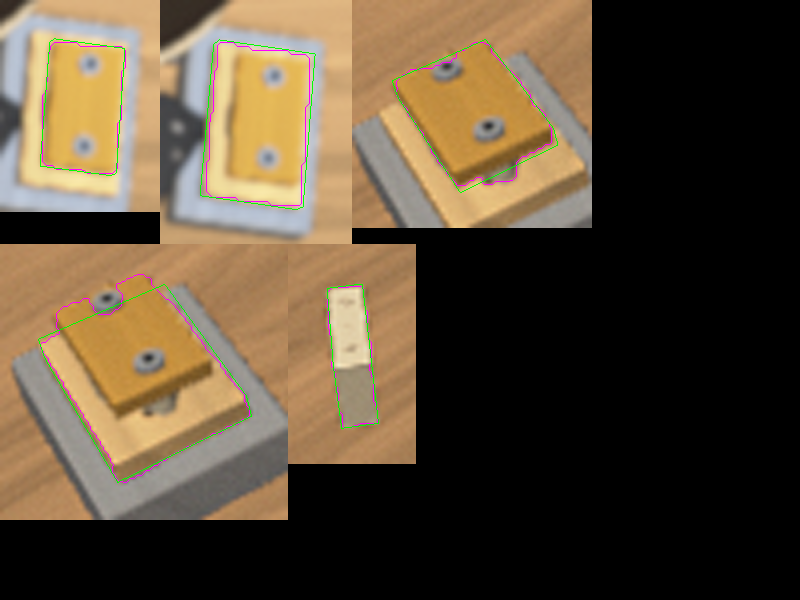

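Request:
carry_out --moves "0.045 0 0 0.04 0 0 0;0.045 0 0 0.065 0 0 0;0.045 0 0 0.07 0 0 0;0.045 0 0 0.07 0 0 0;0.045 0 0 0.07 0 0 0;0.008 0 0 0.07 0 0 0;0.008 0 0 0.07 0 0 0;0.008 0 0 0.07 0 0 0;0.008 0 0 0.07 0 0 0;0.008 0 0 0.07 0 0 0;0.008 0 0 0.07 0 0 0;0.008 0 0 0.07 0 0 0;0.008 0 0 0.04 0 0 0;0.008 0 0 0 0 0 0;0.008 0 0 -0.03 0 0 0;0.008 0 0 -0.03 0 0 0;0.008 0 0 -0.03 0 0 0"

```text
clock: 23.15
tool_pos: [0.4611, -0.1504, 0.2999]
orientation: [-179.9, -0.0, -38.2]
force: [-1.1, -0.2, -0.6]
opening: 0.0158
```

```bash
python3 pl.py -c 0 0 -.03 0
cat > vfit.py <<'E'
from viceo import *
from scipy.ndimage import map_coordinates
from scipy.optimize import minimize
# edge fit: jaw top inner edges + end edges; score = |intensity gradient| along the line
def E(p,q,segs,G):
    c,sn=np.cos(np.radians(q[2])),np.sin(np.radians(q[2])); s=0
    for (xa,ya,za),(xb,yb,zb) in segs:
        t=np.linspace(.08,.92,40)[:,None]; L=(np.array([xa,ya,za])*(1-t)+np.array([xb,yb,zb])*t)/1e3
        W=np.c_[q[0]+c*L[:,0]-sn*L[:,1],q[1]+sn*L[:,0]+c*L[:,1],L[:,2]]
        uv=proj(p,W); s+=map_coordinates(G,[uv[:,1],uv[:,0]],order=1).mean()
    return s
def grad(p):
    L=cv2.GaussianBlur(cv2.cvtColor(p["image"],cv2.COLOR_RGB2LAB).astype(np.float32),(0,0),.8)
    return np.sqrt(sum(cv2.Sobel(L[...,i],-1,1,0)**2+cv2.Sobel(L[...,i],-1,0,1)**2 for i in range(3)))
top=[((17,-31,34),(17,31,34)),((-17,-31,34),(-17,31,34)),((17,31,34),(38,31,34)),((-17,-31,34),(-36,-31,34)),((17,-31,34),(38,-31,34)),((-17,31,34),(-36,31,34))]
scn=[((-17,-31,34),(-17,31,34)),((17,-31,34),(17,31,34)),((-17,-31,34),(-36,-31,34)),((17,-31,34),(38,-31,34)),((-17,31,34),(-36,31,34)),((-17,31,18),(-17,31,34))]
E
python3 - <<'E'
from vfit import *
Gt,Gs=grad(P["top"]),grad(P["scene"])
q0=np.array([.4395,.3244,-20.5])
for nm,f in (("top",lambda q:E(P["top"],q,top,Gt)),("scn",lambda q:E(P["scene"],q+[.0003,.0023,0],scn,Gs)),("both",lambda q:E(P["top"],q,top,Gt)+E(P["scene"],q+[.0003,.0023,0],scn,Gs))):
    best=None
    for dx in np.linspace(-3,3,7):
        for dy in np.linspace(-3,3,7):
            for dw in(-2,0,2):
                v=f(q0+[dx*1e-3,dy*1e-3,dw])
                if best is None or v>best[0]: best=(v,(dx,dy,dw))
    r=minimize(lambda d:-f(q0+d*[1e-3,1e-3,1]),best[1],method="Nelder-Mead",options=dict(initial_simplex=np.array(best[1])+[[0,0,0],[.7,0,0],[0,.7,0],[0,0,1]]))
    q=q0+r.x*[1e-3,1e-3,1]; print(nm,q.round(4),-r.fun)
draw(q,q+[.0003,.0023,0],"pics/v3.png")
E
python3 - <<'E'
from plant import ctrl
o=ctrl.get_obs(); print(o["tool_pos"],o["opening"],o["force"])
E
```

```text
cmd now [  0.4618  -0.1501   0.3    -38.1469]
top [  0.4394   0.325  -20.3279] 538.781982421875
scn [  0.4424   0.3232 -18.5702] 626.5325317382812
both [  0.4403   0.3247 -20.1129] 1141.277587890625
[ 0.46114882 -0.15035054  0.29990173] 0.01584185656833985 [-1.05085573 -0.24846176 -0.60126175]
```

View pics/v3.png

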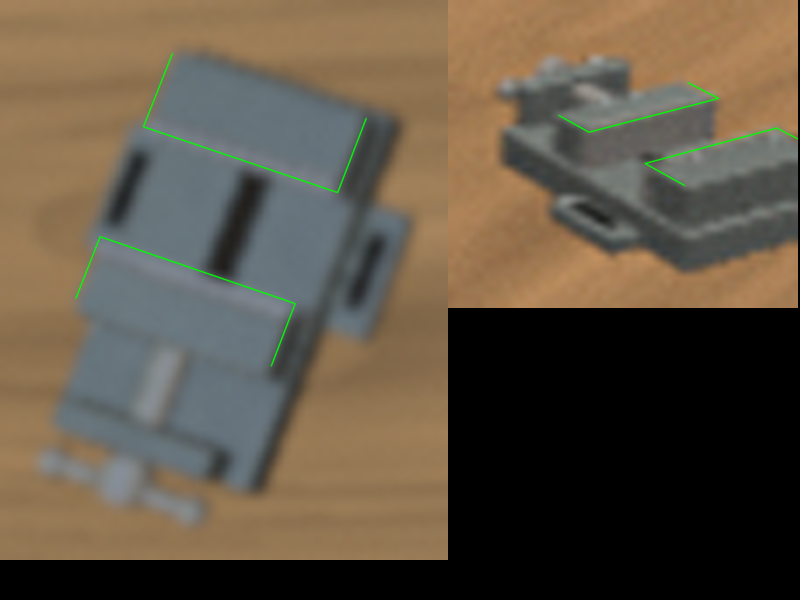

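```bash
python3 pl.py .4400 .3257 .26 -110.2
```

```text
move -0.3110 -0.3607 0.0400 0 0 1.2576 dist 0.476
```

Request:
carry_out --moves "0.008 -0.311 -0.3607 0 0 0 1.2576;0.008 -0.311 -0.3607 0 0 0 1.2576;0.008 -0.311 -0.3607 0 0 0 1.2576;0.008 -0.311 -0.3607 0 0 0 1.2576;0.008 -0.311 -0.3607 0 0 0 1.2576;0.008 -0.311 -0.3607 0 0 0 1.2576;0.008 -0.311 -0.3607 0 0 0 1.2576;0.008 -0.311 -0.3607 0 0 0 1.2576;0.008 -0.311 -0.3607 0 0 0 1.2576;0.008 -0.311 -0.3607 0 0 0 1.2576;0.008 -0.311 -0.3607 0 0 0 1.2576;0.008 -0.311 -0.3607 0 0 0 1.2576;0.008 -0.311 -0.3607 0 0 0 1.2576;0.008 -0.311 -0.3607 0 0 0 1.2576;0.008 -0.311 -0.3607 0 0 0 1.2576;0.008 -0.311 -0.3607 0.04 0 0 1.2576;0.008 -0.311 -0.3607 0.04 0 0 1.2576;0.008 -0.311 -0.3607 0.04 0 0 1.2576;0.008 -0.311 -0.3607 0.04 0 0 1.2576"

```text
clock: 25.05
tool_pos: [0.4401, 0.3254, 0.2611]
orientation: [-180.0, 0.1, -110.2]
force: [-0.3, -0.0, -0.6]
opening: 0.0157
```

```bash
python3 pl.py -c -.311 -.3607 .04 1.2576
python3 - <<'E'
from stk import *
W=np.zeros((600,800,3),np.uint8)
W[:560,:400]=crop(a["image"][:,:,::-1],85,205,142,285,7)[:560,:400]
W[:462,400:]=crop(b["image"][:,:,::-1],306,120,363,186,7)[:462,:400]
cv2.imwrite("pics/g13.png",W)
E
```

```text
cmd now [   0.44      0.3257    0.26   -110.2021]
25.15 [0.43996306 0.3255421  0.26112295] [-1.79955953e+02  1.18002943e-01 -1.10204963e+02] 0.015691343928093338Traceback (most recent call last):
  File "<stdin>", line 3, in <module>
ValueError: could not broadcast input array from shape (560,399,3) into shape (560,400,3)
```

```bash
cat > two.py <<'E'
from stk import *
def two(ra,rb,s,fn,dra=None,drb=None):
    A=crop(a["image"][:,:,::-1],*ra,s);B=crop(b["image"][:,:,::-1],*rb,s)
    for im,p,r,dr in((A,a,ra,dra),(B,b,rb,drb)):
        for name,q,z,c in dr or []:
            v=verts(name,q,z)[0]; v=v[np.isclose(v[:,2],v[:,2].max())]
            uv=((proj(p,v)-[r[0],r[1]]+.5)*s-.5); h=cv2.convexHull(uv.astype(np.float32))
            cv2.polylines(im,[h.astype(np.int32)],True,c,1,cv2.LINE_AA)
    W=np.zeros((max(len(A),len(B)),A.shape[1]+B.shape[1],3),np.uint8)
    W[:len(A),:A.shape[1]]=A;W[:len(B),A.shape[1]:]=B;cv2.imwrite(fn,W)
E
python3 - <<'E'
from two import *
q=(.44,.3257,-110.2)
two((85,205,141,285),(306,110,362,186),7,"pics/g13.png",[("slab",(q[0],q[1]-.0009,q[2]),o["tool_pos"][2]-.2,(0,255,0))],[("slab",(q[0],q[1]+.0014,q[2]),o["tool_pos"][2]-.2,(0,255,0))])
E
```

```text
25.25 [0.43975577 0.32550296 0.2607315 ] [-1.79972141e+02  9.66406081e-02 -1.10201556e+02] 0.015914713820348998
```

View pics/g13.png

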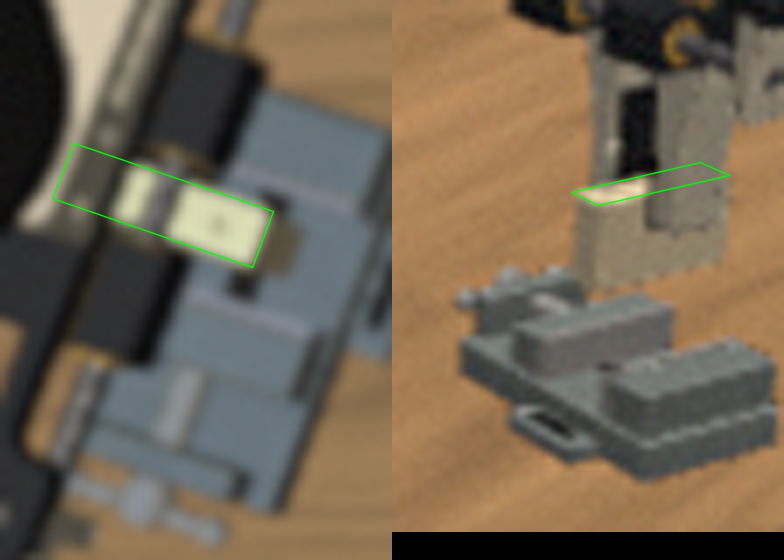

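Request:
carry_out --moves "0.008 0 0 0.015 0 0 0;0.008 0 0 0.025 0 0 0;0.008 0 0 0.034 0 0 0;0.008 0 0 0.04 0 0 0;0.008 0 0 0.0425 0 0 0;0.008 0 0 0.0425 0 0 0;0.008 0 0 0.0425 0 0 0;0.008 0 0 0.0425 0 0 0"

```text
clock: 26.05
tool_pos: [0.4397, 0.3255, 0.2176]
orientation: [-180.0, 0.0, -110.2]
force: [0.0, -0.0, 0.5]
opening: 0.0155
```

```bash
python3 pl.py -c 0 0 .0425 0;python3 - <<'E'
from two import *
print(o["force"])
two((85,205,141,285),(306,120,362,186),7,"pics/g14.png")
E
```

```text
cmd now [   0.44      0.3257    0.2175 -110.2021]
26.15 [0.4396146  0.32544865 0.21751203] [-1.79988700e+02  3.54476745e-02 -1.10196359e+02] 0.01566078893375269
[-0.15775799  0.5982659  -0.0871345 ]
```

View pics/g14.png

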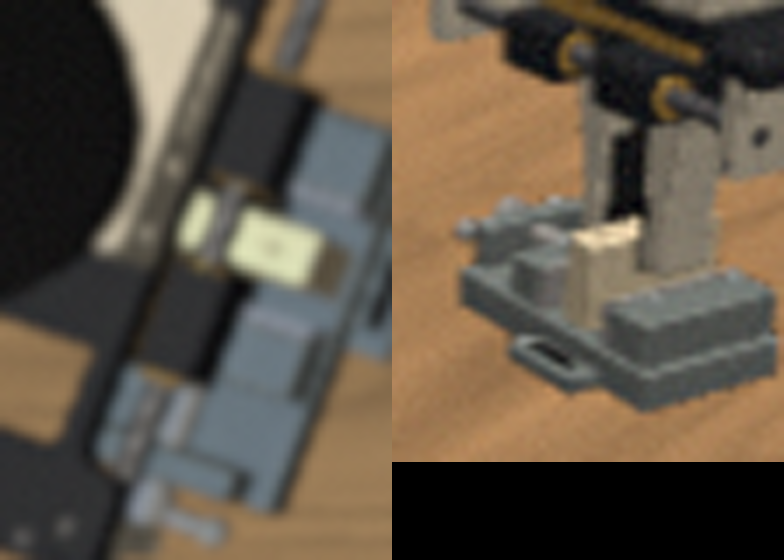

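Request:
carry_out --moves "0.008 0 0 0.0008 0 0 0;0.008 0 0 0.0014 0 0 0;0.008 0 0 0.0014 0 0 0;0.008 0 0 0.0014 0 0 0;0.022 0 0 0.0014 0 0 0;0.026 0 0 0.0014 0 0 0;0.03 0 0 0.0014 0 0 0;0.03 0 0 0.0014 0 0 0;0.034 0 0 -0.03 0 0 0;0.045 0 0 -0.07 0 0 0;0.06 0 0 -0.1 0 0 0;0.06 0 0 -0.1 0 0 0"

```text
clock: 27.35
tool_pos: [0.4405, 0.3264, 0.3218]
orientation: [-179.8, 0.4, -110.2]
force: [0.1, -0.9, -0.2]
opening: 0.0525
```

```bash
python3 pl.py -c 0 0 -.1 0; python3 pl.py .6080 -.2111 .29 -68.6
```

```text
cmd now [   0.44      0.3257    0.3175 -110.2021]
move 0.4458 -0.3430 0.0275 0 0 -0.7261 dist 0.562
```

Request:
carry_out --moves "0.05 0.4458 -0.343 0 0 0 -0.726;0.05 0.4458 -0.343 0 0 0 -0.726;0.05 0.4458 -0.343 0 0 0 -0.726;0.05 0.4458 -0.343 0 0 0 -0.726;0.05 0.4458 -0.343 0 0 0 -0.726;0.05 0.4458 -0.343 0 0 0 -0.726;0.05 0.4458 -0.343 0 0 0 -0.726;0.05 0.4458 -0.343 0 0 0 -0.726;0.05 0.4458 -0.343 0 0 0 -0.726;0.05 0.4458 -0.343 0 0 0 -0.726;0.05 0.4458 -0.343 0 0 0 -0.726;0.05 0.4458 -0.343 0 0 0 -0.726;0.05 0.4458 -0.343 0.0275 0 0 -0.726;0.05 0.4458 -0.343 0.0275 0 0 -0.726;0.05 0.4458 -0.343 0.0275 0 0 -0.726;0.05 0.4458 -0.343 0.0275 0 0 -0.726;0.05 0.4458 -0.343 0.0275 0 0 -0.726"

```text
clock: 29.05
tool_pos: [0.6079, -0.2107, 0.291]
orientation: [-179.9, -0.1, -68.5]
force: [0.2, 0.6, 0.2]
opening: 0.0502
```

```bash
python3 pl.py -c .4458 -.343 .0275 -.726;python3 - <<'E'
from two import *
for z in(.03,.04,.05,.06): print(z,unproj(a,(386,100),z)[0].round(3),unproj(b,(295.5,353.5),z)[0].round(3))
q=(.44,.3257,-110.2)
print(fit([a],"slab",(q[0],q[1]-.0009,q[2]),.016),fit([b],"slab",(q[0],q[1]+.0014,q[2]),.016))
print(fit([b],"bar",(.608,-.210,-68.6),0))
two((85,205,141,285),(306,120,362,186),7,"pics/g15.png",[("slab",(q[0],q[1]-.0009,q[2]),.016,(0,255,0))],[("slab",(q[0],q[1]+.0014,q[2]),.016,(0,255,0))])
E
```

```text
cmd now [  0.608   -0.2111   0.29   -68.6054]
29.15 [ 0.60776181 -0.21081405  0.29078743] [-1.79914827e+02 -4.20910480e-02 -6.85377506e+01] 0.05034899105358258
0.03 [ 0.72  -0.242  0.03 ] [ 0.718 -0.236  0.03 ]
0.04 [ 0.716 -0.239  0.04 ] [ 0.723 -0.243  0.04 ]
0.05 [ 0.711 -0.237  0.05 ] [ 0.727 -0.249  0.05 ]
0.06 [ 0.707 -0.234  0.06 ] [ 0.732 -0.255  0.06 ]
(array([   0.44037349,    0.32748489, -107.6609469 ]), np.float64(0.16009807630960063)) (array([   0.43786808,    0.32281759, -124.70541186]), np.float64(0.16817471807375797))
(array([  0.60852748,  -0.20985543, -68.6979116 ]), np.float64(0.019510403151427987))
```

View pics/g15.png

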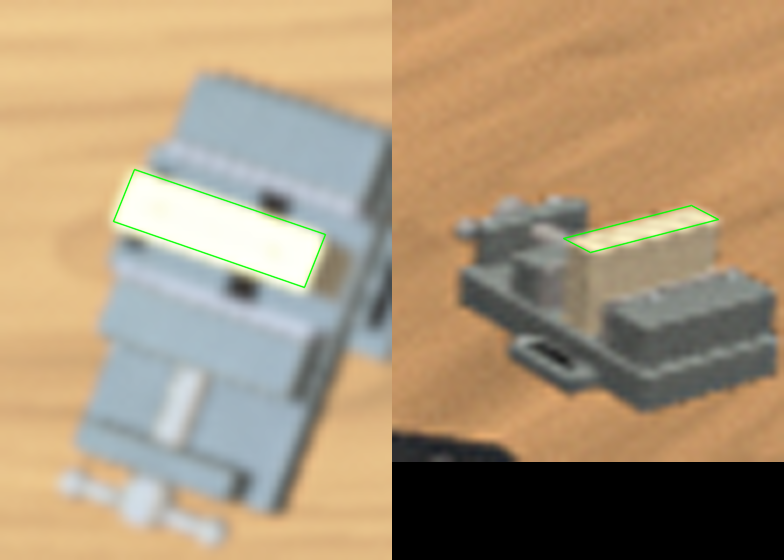

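Request:
carry_out --moves "0.05 0 0 0.045 0 0 0;0.05 0 0 0.08 0 0 0;0.05 0 0 0.1 0 0 0;0.05 0 0 0.103 0 0 0;0.05 0 0 0.103 0 0 0;0.05 0 0 0.103 0 0 0;0.016 0 0 0.103 0 0 0;0.016 0 0 0.103 0 0 0;0.016 0 0 0.103 0 0 0;0.016 0 0 0.103 0 0 0;0.016 0 0 0.103 0 0 0;0.016 0 0 0.103 0 0 0;0.016 0 0 0.103 0 0 0"

```text
clock: 30.45
tool_pos: [0.6076, -0.2115, 0.1871]
orientation: [-180.0, -0.0, -68.6]
force: [-1.8, 2.1, 5.3]
opening: 0.0237
```

```bash
python3 pl.py -c 0 0 .103 0;python3 pl.py -c 0 0 -.10 0; python3 pl.py .6131 .0109 .26 15.0
python3 - <<'E'
from two import *
two((340,130,400,190),(230,210,310,270),6,"pics/g16.png")
E
```

```text
cmd now [  0.608   -0.2111   0.187  -68.6054]
cmd now [  0.608   -0.2111   0.287  -68.6054]
move -0.2048 -0.0858 0.0270 0 0 -1.4592 dist 0.222
30.55 [ 0.60762165 -0.21152335  0.18709199] [-1.79983696e+02 -1.72313232e-02 -6.85970676e+01] 0.0235880504691323
```

View pics/g16.png

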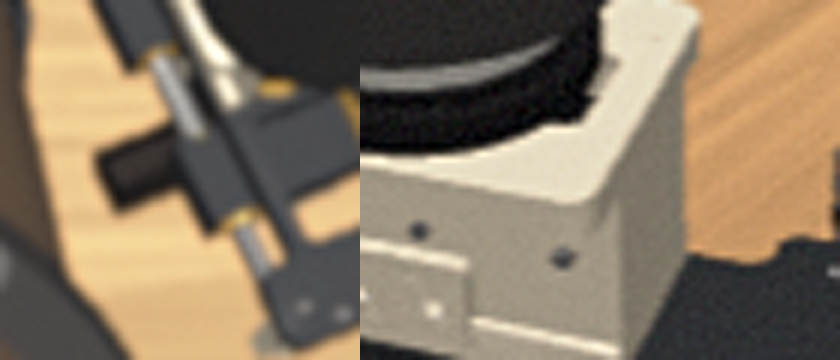

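Request:
carry_out --moves "0.016 0 0 -0.04 0 0 0;0.016 0 0 -0.08 0 0 0;0.016 0 0 -0.1 0 0 0;0.016 0 0 -0.1 0 0 0"

```text
clock: 30.95
tool_pos: [0.6085, -0.2117, 0.2903]
orientation: [-179.7, -0.2, -68.6]
force: [0.6, -0.4, -0.7]
opening: 0.0236
```

Request:
carry_out --moves "0.016 -0.2048 -0.0858 0 0 0 -1.461;0.016 -0.2048 -0.0858 0 0 0 -1.461;0.016 -0.2048 -0.0858 0 0 0 -1.461;0.016 -0.2048 -0.0858 0 0 0 -1.461;0.016 -0.2048 -0.0858 0 0 0 -1.461;0.016 -0.2048 -0.0858 0 0 0 -1.461;0.016 -0.2048 -0.0858 0 0 0 -1.461;0.016 -0.2048 -0.0858 0 0 0 -1.461;0.016 -0.2048 -0.0858 0 0 0 -1.461;0.016 -0.2048 -0.0858 0 0 0 -1.461;0.016 -0.2048 -0.0858 0 0 0 -1.461;0.016 -0.2048 -0.0858 0 0 0 -1.461;0.016 -0.2048 -0.0858 0 0 0 -1.461;0.016 -0.2048 -0.0858 0 0 0 -1.461;0.016 -0.2048 -0.0858 0.027 0 0 -1.461;0.016 -0.2048 -0.0858 0.027 0 0 -1.461;0.016 -0.2048 -0.0858 0.027 0 0 -1.461;0.016 -0.2048 -0.0858 0.027 0 0 -1.461"

```text
clock: 32.75
tool_pos: [0.6131, 0.0106, 0.2606]
orientation: [180.0, -0.1, 15.1]
force: [1.0, 0.6, -0.1]
opening: 0.0236
```

```bash
python3 pl.py -c -.2048 -.0858 .027 -1.461
python3 - <<'E'
from two import *
q=o["tool_pos"][:2]; z=o["tool_pos"][2]-.187; w=15.1
print(fit([b],"bar",(q[0],q[1]+.0014,w),z),fit([b],"vb",(.6134,.0123,15.2)))
two((240,120,300,190),(295,190,365,265),6,"pics/g17.png",[("vb",(.6131,.010,15.1),0,(0,255,0))],[("vb",(.6131,.0123,15.1),0,(0,255,0))])
E
```

```text
cmd now [6.13100e-01 1.09000e-02 2.60000e-01 1.51038e+01]
32.85 [0.61303478 0.01056213 0.26071084] [ 1.79997332e+02 -8.69432809e-02  1.50949889e+01] 0.02332020200714996
(array([6.16460801e-01, 8.72007899e-03, 2.17277194e+01]), np.float64(0.12331280394894115)) (array([6.13463292e-01, 1.24518673e-02, 1.78989651e+01]), np.float64(0.04990246990645434))
```

View pics/g17.png

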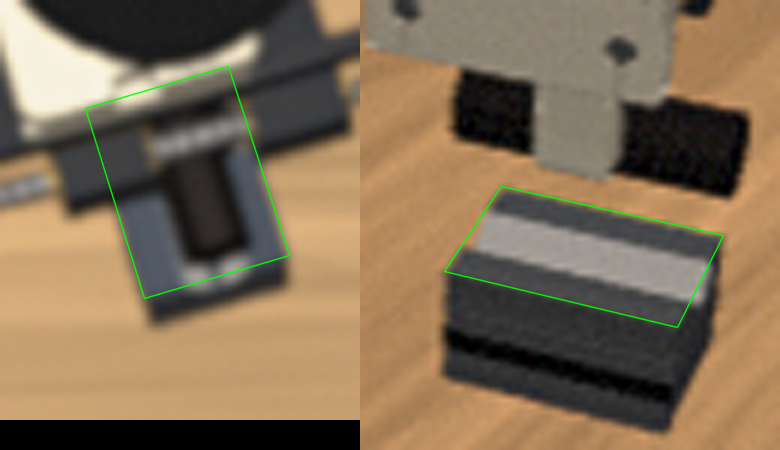

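Run:
```python
from two import *
q=o["tool_pos"]; z=q[2]-.187
M["bt"]=[[(sx*42,sy*12,17) for sx in(-1,1) for sy in(-1,1)]]
M["be"]=[[(42,y,zz+12) for y,zz in oct_]]; 
s=10; ra=(250,125,300,175); rb=(305,185,360,235)
A=crop(a["image"][:,:,::-1],*ra,s);B=crop(b["image"][:,:,::-1],*rb,s)
for im,p,r,dy in((A,a,ra,-.0009),(B,b,rb,.0014)):
    for sx in(-1,1):
        M["x"]=[[(sx*42,y,zz+12) for y,zz in oct_]]
        v=verts("x",(q[0],q[1]+dy,15.1),z)[0]
        uv=((proj(p,v)-[r[0],r[1]]+.5)*s-.5)
        cv2.polylines(im,[uv.astype(np.int32)],True,(0,255,0),1,cv2.LINE_AA)
W=np.zeros((500,1050,3),np.uint8);W[:,:500]=A;W[:,500:]=B;cv2.imwrite("pics/g18.png",cv2.resize(W,(800,381)))
```

```text
32.95 [0.6128587  0.01053449 0.26045582] [ 1.79999177e+02 -6.44029612e-02  1.51013988e+01] 0.023875422434049495
```

View pics/g18.png

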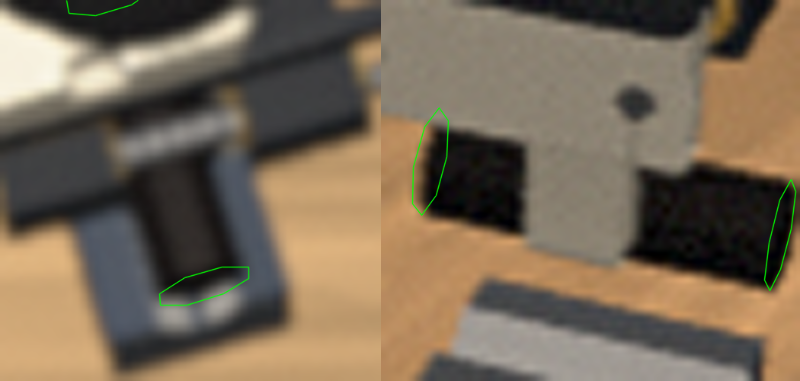

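Request:
carry_out --moves "0.016 0 0 0.015 0 0 0;0.016 0 0 0.026 0 0 0;0.016 0 0 0.033 0 0 0;0.016 0 0 0.036 0 0 0;0.016 0 0 0.0375 0 0 0;0.016 0 0 0.0375 0 0 0;0.016 0 0 0.0375 0 0 0"

```text
clock: 33.65
tool_pos: [0.6129, 0.0105, 0.2225]
orientation: [180.0, -0.0, 15.1]
force: [0.3, 0.6, 0.5]
opening: 0.0235
```

```bash
python3 pl.py -c 0 0 .0375 0
python3 - <<'E'
from two import *
print(o["force"])
two((245,120,300,185),(300,180,365,255),7,"pics/g19.png")
E
```

```text
cmd now [6.13100e-01 1.09000e-02 2.22500e-01 1.51038e+01]
33.75 [0.61281865 0.0105479  0.22257634] [ 1.79998904e+02 -3.76920985e-02  1.51084113e+01] 0.023843046151497755
[-0.14624965 -0.30469534 -0.99459355]
```

View pics/g19.png

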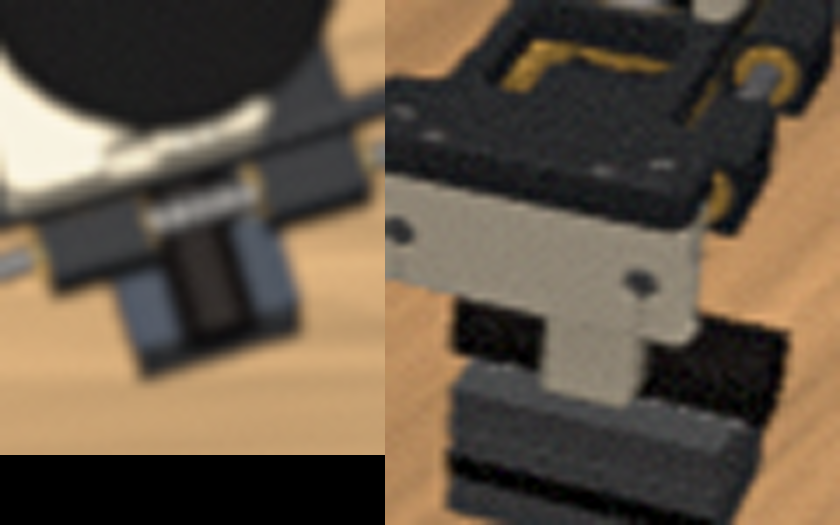

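Request:
carry_out --moves "0.016 0 0 0.0006 0 0 0;0.016 0 0 0.0012 0 0 0;0.016 0 0 0.0014 0 0 0;0.016 0 0 0.0014 0 0 0;0.026 0 0 0.0014 0 0 0;0.032 0 0 0.0014 0 0 0;0.038 0 0 0.0014 0 0 0;0.04 0 0 0.0014 0 0 0;0.04 0 0 -0.03 0 0 0;0.05 0 0 -0.07 0 0 0;0.06 0 0 -0.1 0 0 0;0.06 0 0 -0.1 0 0 0"

```text
clock: 34.95
tool_pos: [0.6141, 0.0108, 0.3272]
orientation: [180.0, -0.5, 15.2]
force: [-0.1, -0.1, -0.2]
opening: 0.0574
```

```bash
python3 pl.py -c 0 0 -.1 0; python3 pl.py .35 .45 .40 40
```

```text
cmd now [6.13100e-01 1.09000e-02 3.22500e-01 1.51038e+01]
move -0.1396 -0.4925 -0.0775 0 0 -0.4345 dist 0.512
```

```bash
python3 pl.py .2 .64 .40 -5
```

```text
move -0.2349 -0.7151 -0.0775 0 0 0.3509 dist 0.753
```

Request:
carry_out --moves "0.06 -0.235 -0.715 -0.0775 0 0 0.351;0.06 -0.235 -0.715 -0.0775 0 0 0.351;0.06 -0.235 -0.715 -0.0775 0 0 0.351;0.06 -0.235 -0.715 -0.0775 0 0 0.351;0.06 -0.235 -0.715 -0.0775 0 0 0.351;0.06 -0.235 -0.715 -0.0775 0 0 0.351;0.06 -0.235 -0.715 -0.0775 0 0 0.351;0.06 -0.235 -0.715 -0.0775 0 0 0.351;0.06 -0.235 -0.715 -0.0775 0 0 0.351;0.06 -0.235 -0.715 -0.0775 0 0 0.351;0.06 -0.235 -0.715 -0.0775 0 0 0.351;0.06 -0.235 -0.715 -0.0775 0 0 0.351;0.06 -0.235 -0.715 -0.0775 0 0 0.351;0.06 -0.235 -0.715 -0.0775 0 0 0.351;0.06 -0.235 -0.715 -0.0775 0 0 0.351;0.06 -0.235 -0.715 -0.0775 0 0 0.351;0.06 -0.235 -0.715 -0.0775 0 0 0.351;0.06 -0.235 -0.715 -0.0775 0 0 0.351;0.06 -0.235 -0.715 -0.0775 0 0 0.351;0.06 -0.235 -0.715 -0.0775 0 0 0.351"

```text
clock: 36.95
tool_pos: [0.2004, 0.6386, 0.3999]
orientation: [-180.0, 0.0, -5.1]
force: [0.4, -0.1, 0.6]
opening: 0.0598
```

```bash
python3 pl.py -c -.235 -.715 -.0775 .351
python3 - <<'E'
from two import *
import pickle; pickle.dump((a,b),open("F.pkl","wb"))
D=[0]
for p,n in((a,"top"),(b,"scn")):
    print(n,"plate",fit([p],"plate",(.4609,-.324,-10.2),.044,D))
    print(n,"bar",fit([p],"bar",(.6131,.0105,15.1),.034,D))
cv2.imwrite("pics/top9.png",cv2.resize(a["image"][:,:,::-1],(800,600),interpolation=2))
two((245,120,300,185),(300,190,365,265),7,"pics/f1.png")
montage(D,"pics/f2.png")
E
```

```text
cmd now [ 0.1999  0.6399  0.4    -5.007 ]
37.05 [0.2002261  0.63885607 0.40006467] [-1.79973756e+02  3.26802742e-03 -5.06836351e+00] 0.05984530676388064
top plate (array([ 0.46065586, -0.32434777, -9.39230022]), np.float64(0.04372566886428562))
top bar (array([6.10513960e-01, 9.49218948e-03, 1.46566688e+01]), np.float64(0.1652230475182714))
scn plate (array([ 0.46342209, -0.32267317, -9.60477417]), np.float64(0.08289774989008124))
scn bar (array([6.13709644e-01, 1.27494995e-02, 1.41729452e+01]), np.float64(0.09007001148866937))
```

View pics/f1.png

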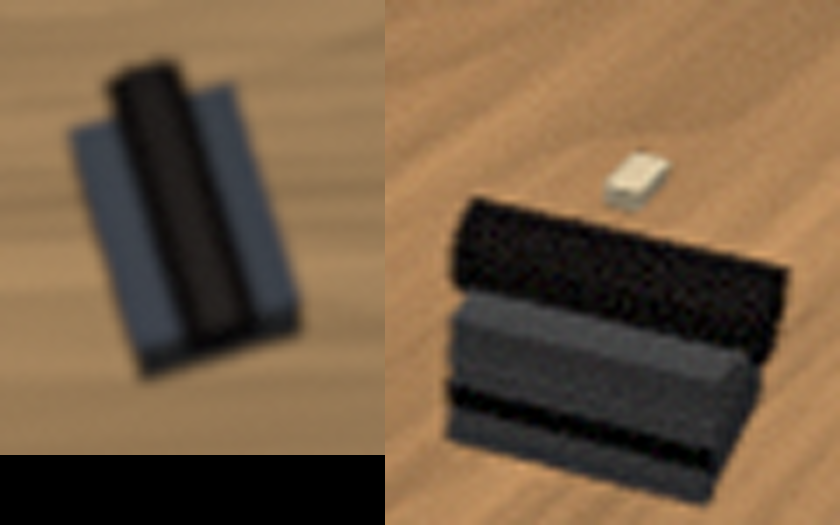

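View pics/f2.png

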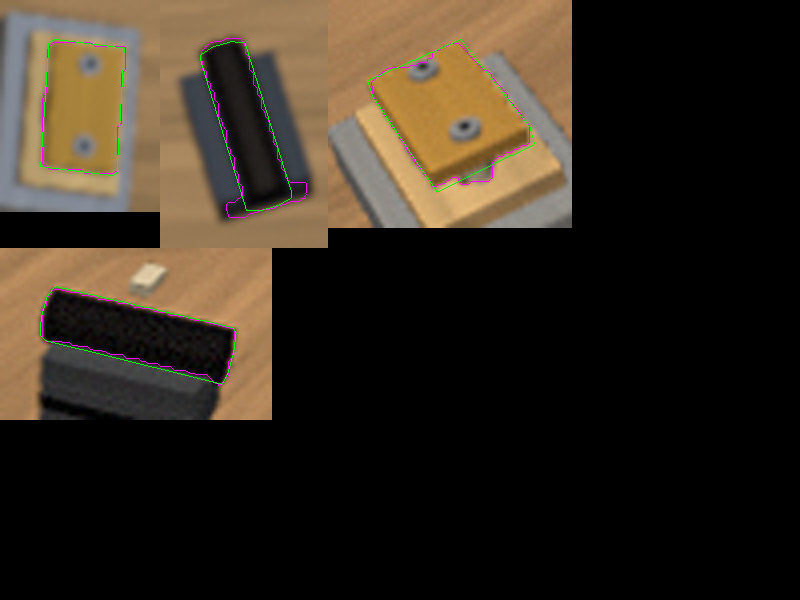

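View pics/top9.png

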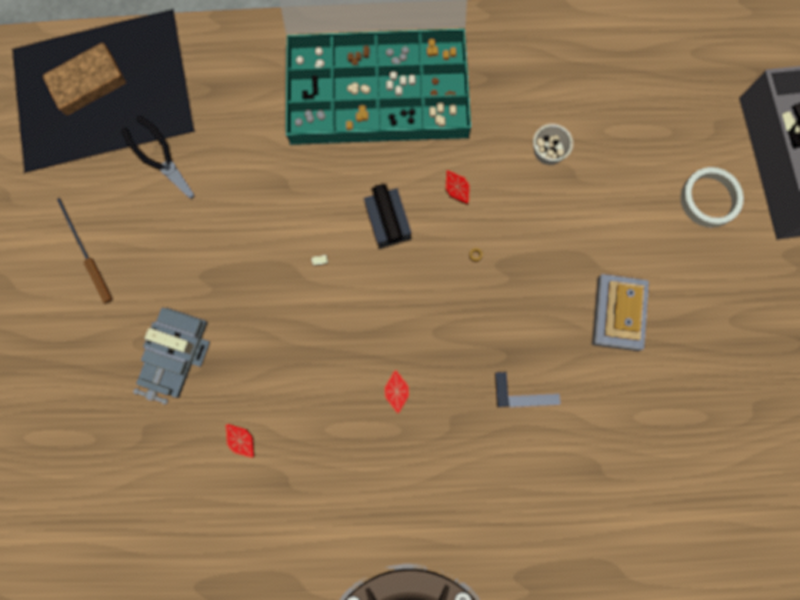

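Run:
```python
from fit import *
import pickle
a,b=pickle.load(open("F.pkl","rb"))
def full(im,p,r,s,dy,items):
    for name,q,z,c in items:
        v=verts(name,(q[0],q[1]+dy,q[2]),z)[0]
        h=cv2.convexHull((((proj(p,v)-[r[0],r[1]]+.5)*s-.5)).astype(np.float32)); cv2.polylines(im,[np.round(h*16).astype(np.int32)],True,c,1,cv2.LINE_AA,4)
        v=v[np.isclose(v[:,2],v[:,2].max())]
        h=cv2.convexHull((((proj(p,v)-[r[0],r[1]]+.5)*s-.5)).astype(np.float32)); cv2.polylines(im,[np.round(h*16).astype(np.int32)],True,c,1,cv2.LINE_AA,4)
G,Mg,C=(0,255,0),(255,0,255),(255,255,0)
bench=(.4604,-.3233,-10.2)
st=[("plate",bench,.044,G),("board",bench,.024,Mg),("bench",bench,0,C)]
vb=(.6131,.0109,15.2); vs=[("bar",vb,.034,G),("vb",vb,0,Mg)]
def pair(ra,rb,s,it,fn):
    A=crop(a["image"][:,:,::-1],*ra,s);B=crop(b["image"][:,:,::-1],*rb,s)
    full(A,a,ra,s,-.0009,it);full(B,b,rb,s,.0014,it)
    W=np.zeros((max(len(A),len(B)),A.shape[1]+B.shape[1],3),np.uint8);W[:len(A),:A.shape[1]]=A;W[:len(B),A.shape[1]:]=B;cv2.imwrite(fn,W)
pair((408,185,462,250),(88,260,172,350),5.8 and 5,st,"pics/f3.png") if 0 else pair((408,185,460,250),(90,262,168,350),6,st,"pics/f3.png")
pair((250,122,295,178),(305,210,360,265),8,vs,"pics/f4.png")
```

```text
(no output)
```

View pics/f3.png

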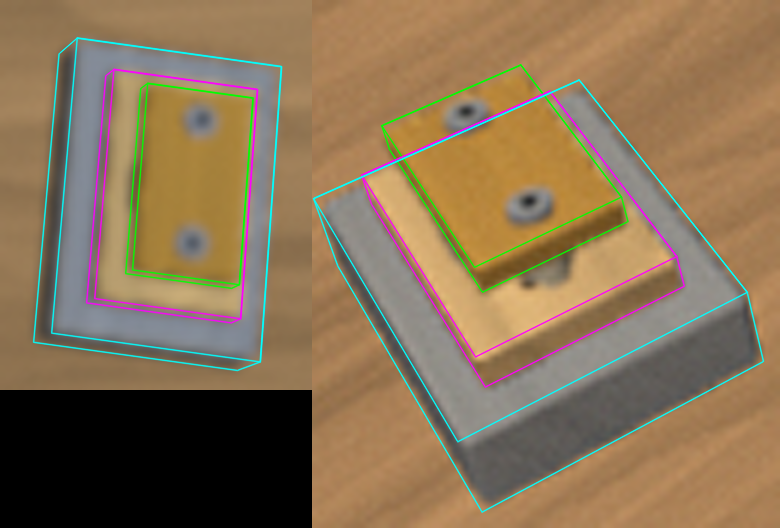

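View pics/f4.png

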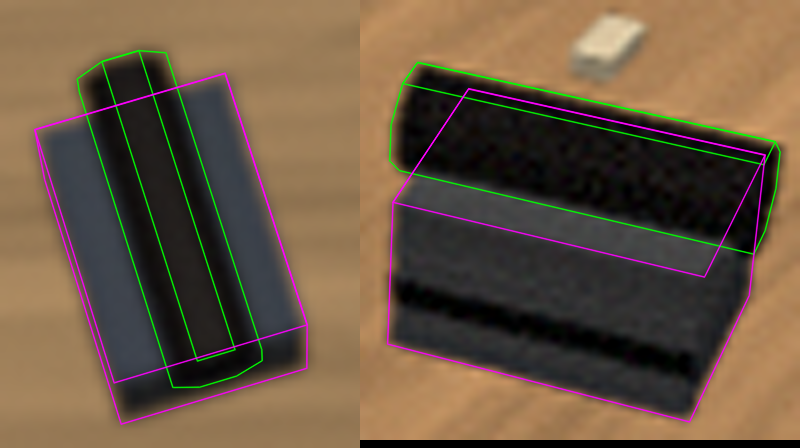

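Run:
```python
from vfit import *
a,b=pickle.load(open("F.pkl","rb"))
M["j1"]=[box(23,62,16,34,28.5)];M["j2"]=[box(19,62,16,34,-26.5)]
G,Mg=(0,255,0),(255,0,255); q=(.4402,.3256,-20.2)
out=[]
for p,r,dy in((a,(88,208,140,284),-.0009),(b,(306,140,366,190),.0014)):
    s=7; im=crop(p["image"][:,:,::-1],*r,s)
    for n,qq,z,c in(("slab",(q[0],q[1]+dy,q[2]-90),.016,G),("j1",(q[0],q[1]+dy,q[2]),0,Mg),("j2",(q[0],q[1]+dy,q[2]),0,Mg)):
        v=verts(n,qq,z)[0]; v=v[np.isclose(v[:,2],v[:,2].max())]
        h=cv2.convexHull((((proj(p,v)-[r[0],r[1]]+.5)*s-.5)).astype(np.float32)); cv2.polylines(im,[np.round(h*16).astype(np.int32)],True,c,1,cv2.LINE_AA,4)
    out.append(im)
A,B=out;W=np.zeros((532,A.shape[1]+B.shape[1],3),np.uint8);W[:len(A),:A.shape[1]]=A;W[:len(B),A.shape[1]:]=B;cv2.imwrite("pics/f5.png",W)
```

```text
(no output)
```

View pics/f5.png

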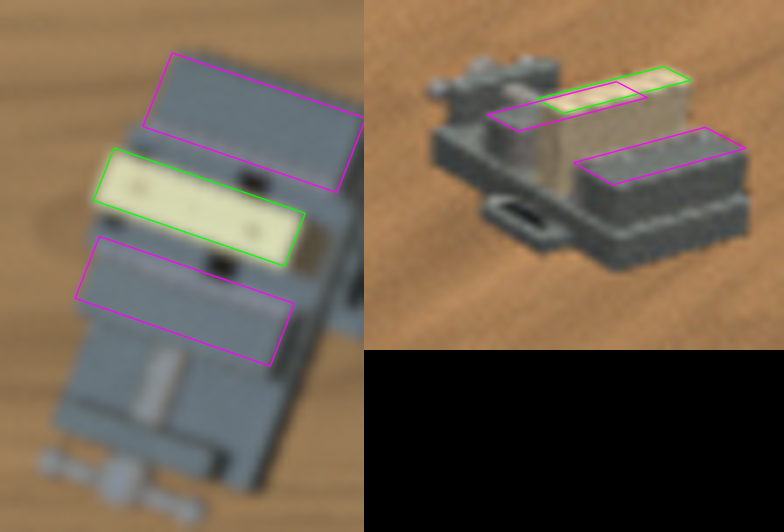

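```bash
python3 -c "
from plant import ctrl
print(ctrl.close_job(), ctrl.get_obs()['clock'])"
```

```text
the job is handed in; nothing more can be done
the job is handed in; nothing more can be done
```

The job is handed in. At about 37 s of the 112 s allowed, with the arm clear of everything, all five pieces were in place.

- **Order:** I placed the plywood board on the bench block, then the bone lozenge, then the brass guide plate. The slab went into the vice next, and the horn bar into the V-block last. The three red look-alikes were left alone.
- **Drilling stack:** Projected outlines in both cameras put the board and plate centred on the block and aligned to within about 1 mm. The board sits about 0.5 to 1 mm off the block's centre in each direction. I checked the lozenge after placing it and before covering it, and it was within about 1.5 mm of the board's centre.
- **Slab:** It stands upright on the vice bed, midway between the jaws, parallel to them and with its ends even to about 1 mm.
- **Bar:** It is at the seated height in the V, with equal overhang to about 1 mm.

**Checks that disagreed:**
- The two cameras differed by about 2.2 mm in y. I corrected this using the board's gripped position.
- After placing, some automatic outline fits were spoiled by neighbouring parts: the board and block under the plate, the plate in the scene view, the slab, and the bar in the top view. For those I relied on the overlaid outlines instead.

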